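Fill the parts bin and press its label holder home

TASK

Pour all six brass nuts from the blue scoop into the yellow bin, then set the scoop down upright on the bench clear of the bin, and let go of it. Then take the grey label holder by its red tab out of its stand and push it from above, white label outward, behind the black lips on the front of the bin until it is fully down against the red spring pad. Finish still gripping the tab and pressing the holder home (the spring lifts it if you let go), with all nuts in the bin and the timer and rolls left where they are.

Things in the scene. Friction and masses are not known exactly. Their poses are not given: they have to be found in the camera images.
- bin: Yellow open-topped parts bin, fixed to the bench: 130 (x) x 140 (y) x 60 mm high, walls 5 mm. Origin: centre of its underside; +x runs from its label side to its back, z up. On its front (-x) face (at x = -65 mm) is a black label channel, open at the top.
- slot_mouth (a point): Middle of the label channel's opening, 50 mm above the bench; axes as the bin's. The channel is 60 mm wide (y) inside; its gap is 8 mm (x) between the bin wall and two upright lips that cover the outer 6 mm at each side. Above this level the lips and the channel's sides flare outward up to 57 mm above the bench; the bin wall behind rises straight to 60 mm.
- slot_home (a point): Point in the label channel, 32 mm straight below slot_mouth, where the middle of the holder's lower edge rests when home: mid-gap (4 mm in front of the bin wall), 18 mm above the bench, level with two fixed stops. Axes as the bin's. From 8 mm above this point down, a red spring pad must be pushed.
- pad (a joint): Red spring pad in the channel, 0 at rest (top 26 mm above the bench), grows as it is pressed down; 0.008 m when the holder sits on the stops. Needs about 3 N to start and 8.5 N at 0.008; comes back up when released.
- scoop: Blue scoop, loose, 108 mm long, 70 mm wide, about 0.15 kg, with six nuts on its floor. Origin: centre of its underside (floor 90 x 70 mm, 4 mm thick), z up. Mouth open to its -x, with a shallow upward ramp to the edge at x = -63 mm, z = 7 mm; other sides have walls 39 mm high. Carry it level: tipped mouth down the smooth nuts begin to slide at 20 to 30 degrees and are all out by 50.
- scoop_handle (a point): Grip point in the scoop's black upright handle, 31 mm toward +x (back) of the scoop's origin, 75 mm above its underside. The handle is 14 mm thick (scoop y), 28 mm wide (scoop x), and its top is 11 mm above this point. Axes as the scoop's.
- scoop_mouth (a point): Middle of the scoop's pouring edge, 62 mm toward -x of the scoop's origin.
- nut_1: Brass hexagon nut with a black centre, 23 mm across corners, 11 mm high, 14 g. Origin: centre of its underside.
- nut_2: Brass hexagon nut with a black centre, 23 mm across corners, 11 mm high, 14 g. Origin: centre of its underside.
- nut_3: Brass hexagon nut with a black centre, 23 mm across corners, 11 mm high, 14 g. Origin: centre of its underside.
- nut_4: Brass hexagon nut with a black centre, 23 mm across corners, 11 mm high, 14 g. Origin: centre of its underside.
- nut_5: Brass hexagon nut with a black centre, 23 mm across corners, 11 mm high, 14 g. Origin: centre of its underside.
- nut_6: Brass hexagon nut with a black centre, 23 mm across corners, 11 mm high, 14 g. Origin: centre of its underside.
- stand: Aluminium stand, fixed to the bench, 50 x 90 x 31 mm, origin: centre of its underside. The label holder stands in its slot (along y, 9 mm wide, 60 mm long), on a floor 6 mm above the bench. Mind two fixed things of the room: a white tube lamp hangs level across the bench 0.49 m above it, at x = 0.57 to 0.64 m for all y below 0.06 m; a heat sealer with a raised lever stands at the left edge, near x = 0.5, y = 0.52 m.
- holder: Label holder, loose, 40 g: grey upright plate 5 mm thick (x), 56 mm wide (y), 46 mm high, with a white label on its front (-x) face; the lowest 6 mm are only 3 mm thick and 52 mm wide. Above the plate a red tab 12 mm thick (x), 30 mm wide (y), from 46 to 84 mm above the lower edge. Origin: middle of the lower edge, z up.
- holder_tab (a point): Grip point in the middle of the holder's red tab, 74 mm above its lower edge, 10 mm below the tab's top. Axes as the holder's.
- label_face (a point): Centre of the holder's label face, 2.5 mm toward -x of its mid-plane and 26 mm above its lower edge.
- timer: White pocket timer, 62 x 62 x 22 mm, loose; leave alone.
- tape_roll: Brown tape roll lying flat, 87 mm across, 18 mm high, loose; leave alone.
- label_roll: White roll of labels lying flat, 59 mm across, 30 mm high, loose; leave alone.

How it is judged:
By the outcome, as a careful person would: the job done as asked, in the order asked, and still so for the second after the job is handed in, while the arm keeps its last pose, push and grip.
It also fails if it takes over 72 s, if anything falls off the work surface, if the arm or the gripper's body presses on something with over 40 N, if the wrist force passes 120 N, or if a joint passes its speed limit or range.

ROBOT

A 6-joint arm with a two-finger parallel gripper is mounted at the origin on a cart in front of the work surface, level with it; the furniture and walls round the work are solid. World frame = base frame: x ahead of the robot, y to its left, z up, the work surface at z = 0. Lengths are in mm, angles in rad, forces in N, time in s.
With the tool pointing down it reaches from about 350 to 875 mm from the base axis. Payload 4.2 kg.
Tool frame: the origin (TCP) lies midway between the tips of the shut fingers; the grasp point (between the pads) lies 19 mm behind it (tcp_to_grasp is the distance from the TCP to the grasp point, in mm); z points along the fingers, y is the line along which they close (so a half turn about z gives the same grasp; the last joint's range is limited). The gripper opens to 85 mm and grips with 20 to 120 N. Pads are 22 mm wide; open, the fingers measure 114 mm over their backs; the gripper's body (76 mm by 85 mm) begins 54 mm behind the grasp point. The pads swing forward as they close: fully open they stand 13 mm farther back than shut.
Start: joints at [1.603, 0.385, 0.008, 0, -1.194, -0.259], TCP at [140.507, 608.98, 231.312] pointing down, gripper open.
Joint ranges: [-3.14, 3.14], [-1.21, 2.06], [-1.07, 1.41], [-3.16, 2.05], [-2.99, -0.16], [-3.1, 3.1]. Speed limits (rad/s): [2.79, 2.79, 3.14, 3.14, 3.14, 3.14].

INTERFACE

Orientations are given as a unit quaternion [x, y, z, w].
In Python, from bench import read_state, get_image, job_done, tcp_to_grasp gives the robot as it stands.
- The arm moves only by the tool jog_arm, never from a script. Its argument "plan" is a list of rows, each a list of 3 entries, a list of its own where there are three numbers: the finger opening in mm, from 0 to 85.4, then the shift along the tool's x, y, z as a fraction of full scale, then the turn, a rotation vector about the tool's x, y, z as a fraction of full scale. A call has 1 to 10 rows; each row is the pose to reach, as a shift and turn from the pose commanded when the call began, along the tool's axes at that moment; what a row does not reach only later rows make up. Full scale, the value 1, is 0.1 m for a shift and 60 degrees for a turn. A row lasts 1/8 s, in which the tool goes at most 62.5 mm and 10.7 degrees, less where a joint would pass 70% of its speed; a pose out of reach is approached as far as the arm can. A call with a number of a shift or a turn outside -1 to 1 is refused whole. A call with a gripper value outside its range is refused whole. The fingers move at their own pace and stop on an object; the grip force is fixed at half the most. Time passes only in rows, so rows that repeat a pose let the fingers close. It gives the time, the measured TCP pose, the force, the opening and the grip force at its end, in the units of the state.
- read_state(): the state, without advancing time (a new reading comes with each control period).
- get_image(name): name is "side" or "top" or "wrist"; returns a dict with "img" (480x640x3 uint8, red, green, blue), "range_z" (480x640 float32, mm along the optical axis (not along the pixel's ray), 0 where there is no reading), "intrinsics" (3x3 intrinsics, pixels), "extrinsics" (4x4, takes a point from camera to world coordinates); the wrist camera has in their place "tool_from_camera" (4x4, takes a point from camera to tool coordinates, whose origin is the TCP and whose axes are the flange's). Camera axes: x right, y down, z forward; pixel columns grow to the right and rows downward; lengths in mm; the calibration is good to about 2 mm. A picture is of the moment at which its call begins: read the wrist's pose just before it.
- job_done(): hands the job in; it is judged then, once.
The state is a dict: "clock": time; "joints": joint angles; "joint_vel": joint speeds; "joint_efforts": joint torques, N m; "position": TCP position; "ee_rot": TCP orientation; "contact_force": force on the tool from outside, world axes, zero at the start; "wrist_torque": the same for the moment, N m; "gripper_width": finger opening in mm; "grasp_force": force on a finger pad.
Only numpy, scipy, OpenCV 4.12 (cv2) and the standard library are available. Lean on these libraries where they do the work, as an engineer would, in place of code of your own. Each camera call takes 0.05 s, during which the arm holds its last target. There are 200 camera calls.

## Working session

There is one attempt and no reset: what is moved stays moved. The work goes in short steps, Python scripts to look and compute and a tool call to move; the robot and the scene stay as the last step left them, time stands still between calls to the robot, and variables do not carry over. Pictures are saved under pics/ and viewed, at most 10 in all, crops included, and the job is handed in when it is done.

Besides the shell and the picture viewer there is one more tool, called after "Call:" by a JSON object that holds its "method" and its "body". jog_arm: Moves the arm, as the interface text tells. Its arguments: {"type":"object","properties":{"plan":{"type":"array"}},"required":["plan"]}

```bash
mkdir -p pics; ls
cat > h.py <<'E'
import numpy as np, cv2
from bench import *
from scipy.spatial.transform import Rotation as R
def snap(n,f=None):
    s=read_state(); d=get_image(n)
    if n=="wrist":
        T=np.eye(4);T[:3,:3]=R.from_quat(s["ee_rot"]).as_matrix();T[:3,3]=s["position"]
        d["extrinsics"]=T@d["tool_from_camera"]
    if f:
        cv2.imwrite("pics/"+f,d["img"][:,:,::-1]); np.savez("pics/"+f[:-4],**d)
    return d
def load(f): return dict(np.load("pics/"+f+".npz"))
def pts(d):
    z=d["range_z"];v,u=np.mgrid[:480,:640];K=d["intrinsics"]
    c=np.stack([(u-K[0,2])/K[0,0]*z,(v-K[1,2])/K[1,1]*z,z,np.ones_like(z)],-1)
    p=c@np.asarray(d["extrinsics"]).T; p=p[...,:3]; p[z==0]=np.nan; return p
E
python3 - <<'E'
from h import *
print(read_state(),tcp_to_grasp)
a=snap("top","top.png");b=snap("side","side.png")
for d in(a,b):print(d["extrinsics"].round(2),d["intrinsics"])
E
```

```text
pics
{'clock': 0.0, 'joints': array([ 1.60265006e+00,  3.85544784e-01,  6.63177145e-03, -4.85574251e-04,
       -1.19400810e+00, -2.58660478e-01]), 'joint_vel': array([-0.0007426 , -0.00037059,  0.00097682, -0.00094383, -0.00010333,
       -0.00038323]), 'joint_efforts': array([-3.06485790e-04, -3.92287946e+01,  1.88401240e+01,  4.18623179e+00,
       -4.62168930e-03, -3.21760709e-06]), 'position': array([140.35906284, 608.43673832, 230.2330139 ]), 'ee_rot': array([ 9.93566000e-01, -1.13249388e-01, -6.95063164e-05,  1.08386847e-03]), 'contact_force': array([-0.15156221, -0.55388403,  0.77501927]), 'wrist_torque': array([ 0.02885506,  0.00378822, -0.00425223]), 'grasp_force': 0.0, 'gripper_width': 85.75778136633654} 18.700000000000003
[[ 2.00000e-02 -9.80000e-01  1.90000e-01  3.83050e+02]
 [-1.00000e+00 -3.00000e-02 -0.00000e+00 -1.07900e+02]
 [ 1.00000e-02 -1.90000e-01 -9.80000e-01  1.09994e+03]
 [ 0.00000e+00  0.00000e+00  0.00000e+00  1.00000e+00]] [[539.39400939   0.         308.98702419]
 [  0.         539.39400939 238.40345569]
 [  0.           0.           1.        ]]
[[-9.7000e-01 -1.6000e-01  1.9000e-01  3.2561e+02]
 [-2.5000e-01  6.4000e-01 -7.3000e-01  7.2811e+02]
 [-0.0000e+00 -7.5000e-01 -6.6000e-01  8.2599e+02]
 [ 0.0000e+00  0.0000e+00  0.0000e+00  1.0000e+00]] [[498.09121446   0.         307.39059333]
 [  0.         498.09121446 231.40413817]
 [  0.           0.           1.        ]]
```

View pics/top.png

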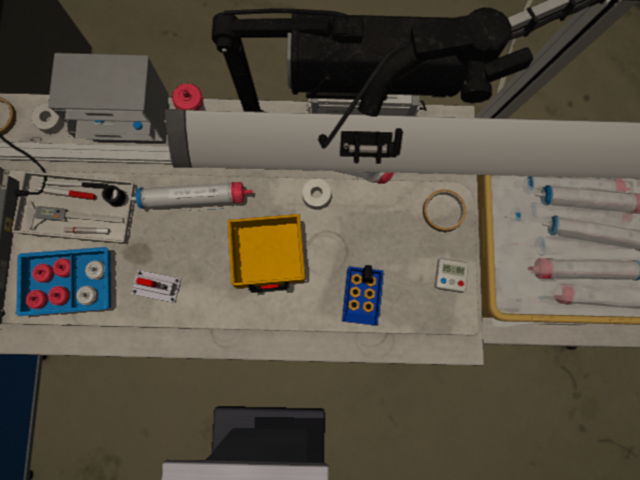

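View pics/side.png

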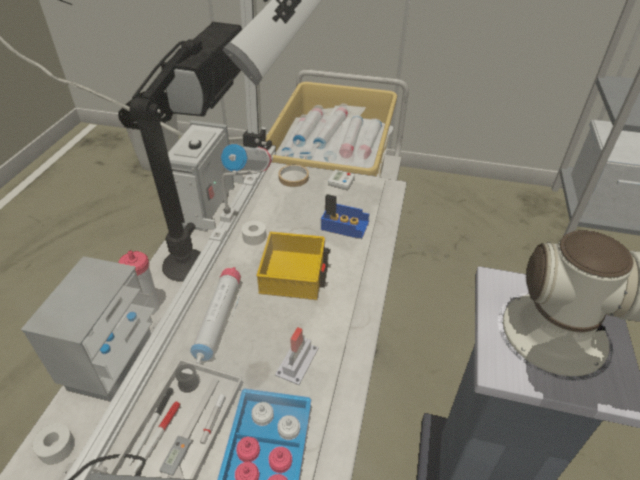

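The top view shows the bin at (267,250) with its channel facing the robot (268,287), the scoop at (362,297) with its handle at (367,272), and the stand at (157,286). The timer and rolls are clear of the paths. Next I measure by colour and depth.

```bash
python3 - <<'E'
from h import *
for f in("top","side"):
    d=load(f);p=pts(d);h=cv2.cvtColor(d["img"],cv2.COLOR_RGB2HSV);H,S,V=[h[...,i].astype(int) for i in range(3)]
    z=p[...,2];X=p[...,0];Y=p[...,1]
    bench=(X>250)&(X<550)&(Y>-400)&(Y<250)
    def rep(n,m):
        m=m&np.isfinite(z)
        if m.sum()<5: print(f,n,m.sum());return
        q=p[m]; r=cv2.minAreaRect(q[:,:2].astype(np.float32))
        print(f,n,m.sum(),"med",np.median(q,0).round(1),"rect",np.round(r[0],1),np.round(r[1],1),round(r[2],1),"z",np.percentile(q[:,2],[2,98]).round(1))
    ye=(H>18)&(H<32)&(S>180)&bench&(X>300)
    rep("bin rim",ye&(z>50)&(Y>-120)); rep("binall",ye&(Y>-120)&(z>3))
    bl=(H>105)&(H<125)&(S>150)&bench&(Y<-120)
    rep("scoop",bl);rep("scoop rim",bl&(z>33))
    rep("handle",(V<60)&bench&(Y<-120)&(Y>-280)&(z>70))
    rep("nuts",(H>10)&(H<25)&(S>100)&bench&(Y<-150)&(Y>-280)&(z<35)&(z>8)&(X<420))
    red=((H<8)|(H>172))&(S>150)&bench
    rep("tab",red&(Y>100)&(z>50)); rep("tabtop",red&(Y>100)&(z>84)); rep("pad",red&(Y<100)&(Y>-120)&(X<340))
    rep("stand",bench&(Y>100)&(Y<250)&(z>22)&(z<36)); rep("bench",bench&(abs(Y+100)<20)&(X<300))
E
python3 -c "
import cv2
a=cv2.imread('pics/top.png');b=cv2.imread('pics/side.png')
c=[cv2.resize(x,(400,300),interpolation=cv2.INTER_CUBIC) for x in (a[210:330,330:410][:, :],)]
o=[cv2.resize(a[y:y+75,x:x+100],(400,300),interpolation=2) for x,y in((315,255),(107,250),(220,210))]+[cv2.resize(b[315:390,250:350],(400,300),interpolation=2)]
cv2.imwrite('pics/c1.png',cv2.vconcat([cv2.hconcat(o[:2]),cv2.hconcat(o[2:])]))"
```

```text
top bin rim 396 med [503.6 -29.2  60.5] rect [521.7 -31.7] [ 60.5 144. ] 1.7 z [51.1 64.9]
top binall 1745 med [523.6 -22.    7.1] rect [521.8 -31.7] [ 60.5 144. ] 1.8 z [ 3.3 63.5]
top scoop 1159 med [ 471.9 -222.3    6.7] rect [ 478.9 -221.8] [ 73.2 106.1] 85.1 z [ 0.7 44.6]
top scoop rim 254 med [ 501.1 -221.3   39.5] rect [ 484.9 -220.5] [69.6 94.8] 84.6 z [33.9 70.4]
top handle 118 med [ 517.7 -223.    85.9] rect [ 518.3 -223.4] [14. 28.] 84.5 z [71.1 90.1]
top nuts 0
top tab 112 med [488.  191.6  90.2] rect [488.8 195. ] [28.4 10.8] 77.6 z [57.1 94.6]
top tabtop 91 med [488.4 195.   90.5] rect [488.8 195. ] [28.4 10.8] 77.6 z [84.5 94.6]
top pad 0
top stand 311 med [485.3 186.4  31.2] rect [489.2 196.7] [77.3 25.2] 79.7 z [24.4 35. ]
top bench 170 med [ 275.6  -99.9 -805.1] rect [ 275.3 -101.3] [47.2 37.9] 1.6 z [-815.3 -796. ]
side bin rim 180 med [501.7  -1.5  59.7] rect [522.7 -28.8] [ 64.4 143.4] 4.0 z [55. 63.]
side binall 615 med [523.  -47.8   6.2] rect [522.7 -28.8] [ 64.4 143.4] 4.0 z [ 3.2 62.2]
side scoop 59 med [ 431.7 -224.4    5.5] rect [ 434.5 -212.5] [67.5 21.4] 87.1 z [ 0.9 30.8]
side scoop rim 0
side handle 11 med [ 511.  -216.4   76.6] rect [ 512.4 -216.7] [ 2.5 17. ] 86.0 z [71.2 84.7]
side nuts 0
side tab 2
side tabtop 2
side pad 0
side stand 336 med [480.1 211.   30.1] rect [484.7 197.4] [78.5 25.3] 79.2 z [22.6 34.8]
side bench 170 med [ 274.1  -99.  -804.9] rect [ 275.  -100.3] [39.9 49.6] 89.4 z [-812.9 -797.2]
```

View pics/c1.png

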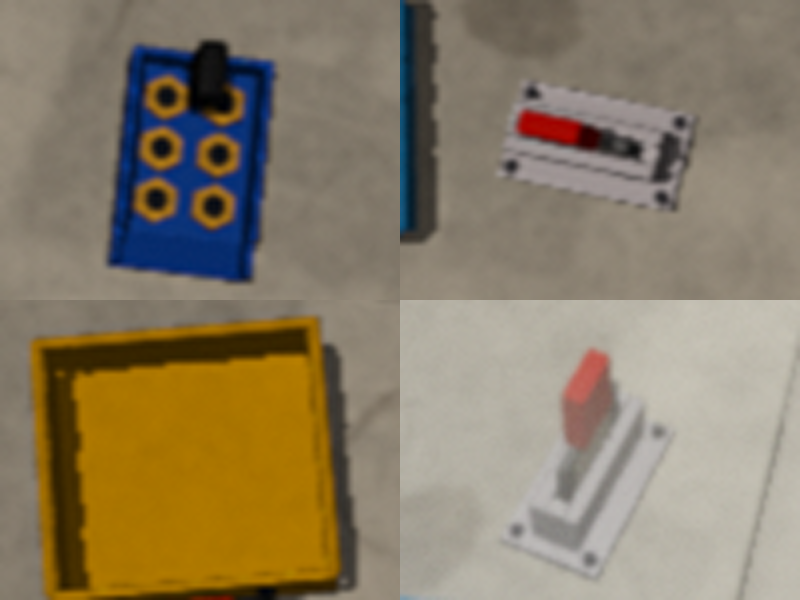

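Crops show the nuts in two rows in the scoop, the scoop at yaw ≈ -5° with its mouth toward the robot, and the holder tab at the +y end of its stand (label side unclear). I'll refine the bin and start the transit.

```bash
cat >> h.py <<'E'
def rel(tgt,yaw=None,p0=None,Rt=None):
    "shift fraction & turn fraction to a world tcp pose; yaw(deg)=direction of tool x, tool down"
    s=read_state();r0=R.from_quat(s["ee_rot"]);p0=s["position"] if p0 is None else p0
    if Rt is None: Rt=r0 if yaw is None else R.from_euler("z",yaw,degrees=True)*R.from_euler("x",180,degrees=True)
    return (r0.inv().apply(np.array(tgt)-p0)/100).round(3),((r0.inv()*Rt).as_rotvec()/np.radians(60)).round(3)
E
python3 - <<'E'
from h import *
d=load("top");p=pts(d);h=cv2.cvtColor(d["img"],cv2.COLOR_RGB2HSV);H,S=h[...,0],h[...,1]
X,Y,z=[p[...,i] for i in range(3)]
ye=(H>18)&(H<32)&(S>150)&(Y>-130)&(Y<80)&(X>400)&(X<650)
for lo in(40,52):
    q=p[ye&(z>lo)&(z<68)];print(len(q),cv2.minAreaRect(q[:,:2].astype(np.float32)),np.median(q[:,2]))
q=p[ye];print(cv2.minAreaRect(q[:,:2].astype(np.float32)))
E
```

```text
1072 ((560.1494140625, -27.52704620361328), (135.12890625, 142.54942321777344), 6.632347583770752) 60.36699527202563
896 ((560.1494140625, -27.52704620361328), (135.12890625, 142.54942321777344), 6.632347583770752) 60.97574514818632
((560.3554077148438, -28.4476318359375), (135.17140197753906, 144.2785186767578), 6.742496967315674)
```

Call:
{"method": "jog_arm", "body": {"plan": [[85,[0.42,0.36,0],[0,0,0]],[85,[0.84,0.73,0],[0,0,0]],[85,[0.84,0.73,0],[0,0,0]]]}}

```text
clock: 0.48
position: [207.4, 516.0, 231.3]
ee_rot: [0.993, -0.115, -0.0, 0.001]
contact_force: [-0.4, 0.2, -0.4]
gripper_width: 84.9
grasp_force: 0.0
```

Call:
{"method": "jog_arm", "body": {"plan": [[85,[0.42,0.36,0],[0,0,0]],[85,[0.84,0.73,0],[0,0,0]],[85,[0.84,0.73,0],[0,0,0]]]}}

```text
clock: 0.85
position: [272.4, 426.9, 231.3]
ee_rot: [0.993, -0.115, -0.0, 0.0]
contact_force: [0.3, 0.9, 0.2]
gripper_width: 85.2
grasp_force: 0.0
```

Run:
```python
from h import *
s=read_state();print([ (k,np.round(s[k],4)) for k in("clock","joints","position","ee_rot")])
```

```text
[('clock', np.float64(0.85)), ('joints', array([ 1.3238e+00,  1.8280e-01, -2.7670e-01, -2.0000e-04, -1.1119e+00,
        1.7100e-02])), ('position', array([272.3902, 426.9154, 231.2887])), ('ee_rot', array([ 9.934e-01, -1.148e-01, -1.000e-04,  3.000e-04]))]
```

Call:
{"method": "jog_arm", "body": {"plan": [[85,[0.3,0.46,0],[0,0,0]],[85,[0.6,0.93,0],[0,0,0]],[85,[0.6,0.93,0],[0,0,0]]]}}

```text
clock: 1.23
position: [309.1, 323.3, 231.4]
ee_rot: [0.993, -0.114, -0.0, -0.0]
contact_force: [0.2, 0.8, 0.6]
gripper_width: 85.2
grasp_force: 0.0
```

Call:
{"method": "jog_arm", "body": {"plan": [[85,[0.3,0.46,0],[0,0,0]],[85,[0.6,0.93,0],[0,0,0]],[85,[0.6,0.93,0],[0,0,0]]]}}

```text
clock: 1.6
position: [347.0, 219.8, 231.4]
ee_rot: [0.993, -0.115, 0.0, -0.0]
contact_force: [1.0, -0.0, -0.8]
gripper_width: 85.1
grasp_force: 0.0
```

Call:
{"method": "jog_arm", "body": {"plan": [[85,[0.3,0.46,0],[0,0,0]],[85,[0.6,0.93,0],[0,0,0]],[85,[0.6,0.93,0],[0,0,0]]]}}

```text
clock: 1.98
position: [385.1, 115.9, 231.3]
ee_rot: [0.993, -0.115, 0.0, -0.0]
contact_force: [0.8, -0.4, -0.1]
gripper_width: 85.0
grasp_force: 0.0
```

Call:
{"method": "jog_arm", "body": {"plan": [[85,[0.3,0.46,0],[0,0,0]],[85,[0.6,0.93,0],[0,0,0]],[85,[0.6,0.93,0],[0,0,0]]]}}

```text
clock: 2.35
position: [423.1, 11.9, 231.1]
ee_rot: [0.993, -0.115, 0.0, 0.0]
contact_force: [-0.1, 0.6, 0.2]
gripper_width: 85.0
grasp_force: 0.0
```

Run:
```python
from h import *
s=read_state();print([ (k,np.round(s[k],4)) for k in("clock","joints","position","ee_rot")])
d=snap("wrist","w1.png");print(d["extrinsics"].round(2),d["tool_from_camera"].round(3))
```

```text
[('clock', np.float64(2.35)), ('joints', array([ 4.1540e-01,  3.3100e-02, -4.5130e-01,  2.0000e-04, -1.0864e+00,
        9.2500e-01])), ('position', array([423.1287,  11.8976, 231.0892])), ('ee_rot', array([ 9.934e-01, -1.149e-01,  0.000e+00,  1.000e-04]))]
[[-2.3000e-01 -9.3000e-01 -2.8000e-01  4.9423e+02]
 [-9.7000e-01  2.2000e-01  7.0000e-02 -4.9300e+00]
 [ 0.0000e+00  2.9000e-01 -9.6000e-01  3.7453e+02]
 [ 0.0000e+00  0.0000e+00  0.0000e+00  1.0000e+00]] [[-1.00000e-03 -9.57000e-01 -2.89000e-01  7.30780e+01]
 [ 1.00000e+00 -1.00000e-03  0.00000e+00  1.81000e-01]
 [-0.00000e+00 -2.89000e-01  9.57000e-01 -1.43441e+02]
 [ 0.00000e+00  0.00000e+00  0.00000e+00  1.00000e+00]]
```

View pics/w1.png

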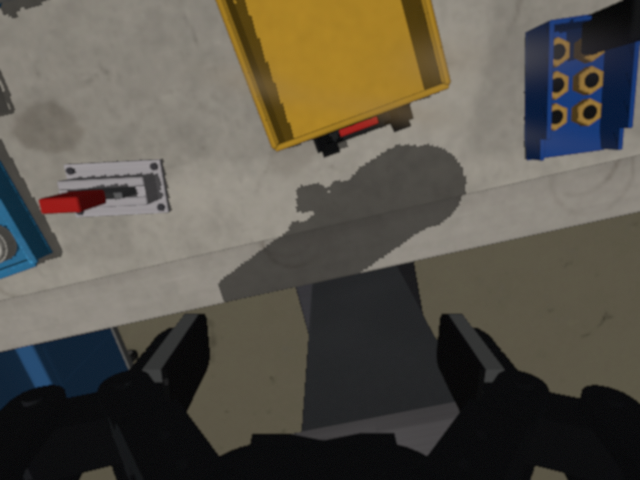

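The wrist view clearly shows the bin front rim corners (278,151) and (449,88), the channel with the red pad at (360,128), the stand at (115,187) with the tab, and the scoop on the right.

```bash
cat >> h.py <<'E'
def at(d,u,v,z):
    "pixel -> world point on plane z"
    K=d["intrinsics"];T=np.asarray(d["extrinsics"]);r=T[:3,:3]@np.linalg.solve(K,[u,v,1.]);o=T[:3,3]
    return (o+r*(z-o[2])/r[2]).round(1)
E
python3 - <<'E'
from h import *
from scipy.optimize import least_squares
d=load("w1")
print("front rim",at(d,278,151,60),at(d,449,88,60))
a=at(d,278,151,60);b=at(d,449,88,60);print(np.degrees(np.arctan2((b-a)[0],-(b-a)[1])),np.linalg.norm(a-b))
print("lips",at(d,322,150,57),at(d,410,118,57))
print("tab top corners",at(d,41,200,90),at(d,41,212,90),at(d,80,210,90))
o=np.vstack([np.hstack(r) for r in [cv2.split(cv2.resize(d["img"][y:y+75,x:x+100,::-1],(800,600),interpolation=2)) and [cv2.resize(d["img"][y:y+75,x:x+100,::-1],(400,300),interpolation=2) for x,y in rr] for rr in [((25,150),(270,90)),((380,60),(520,10))]]])
cv2.imwrite("pics/c2.png",o)
D=[([1.60265,.38554,.00663,-1.194],[140.4,608.6,230.7]),([1.3238,.1828,-.2767,-1.1119],[272.4,426.9,231.3]),([.4154,.0331,-.4513,-1.0864],[423.1,11.9,231.1])]
def fk(x,j):
    dd,r0,L1,L2,h=x;r=r0+L1*np.sin(j[1])+L2*np.cos(j[2]-j[1]);z=h+L1*np.cos(j[1])+L2*np.sin(j[2]-j[1])
    c,s=np.cos(j[0]),np.sin(j[0]);return np.array([c*r+s*dd,s*r-c*dd,z])
f=lambda x:np.concatenate([fk(x,j)-p for j,p in D])
r=least_squares(f,[160,0,400,400,0]);print(r.x.round(1),r.fun.round(1))
E
```

```text
front rim [486.2  32.8  60. ] [ 501.2 -103.7   60. ]
6.271077449501146 137.32170258192986
lips [479.   -0.8  57. ] [486.8 -72.3  57. ]
tab top corners [493.1 207.4  90. ] [484.8 211.3  90. ] [479.6 182.6  90. ]Traceback (most recent call last):
  File "<stdin>", line 8, in <module>
NameError: name 'y' is not defined
```

Run:
```python
from h import *
from scipy.optimize import least_squares
d=load("w1")
c=[cv2.resize(d["img"][y:y+75,x:x+100,::-1],(400,300),interpolation=2) for x,y in((25,150),(270,90),(380,60),(520,10))]
cv2.imwrite("pics/c2.png",cv2.vconcat([cv2.hconcat(c[:2]),cv2.hconcat(c[2:])]))
D=[([1.60265,.38554,.00663,-1.194],[140.4,608.6,230.7]),([1.3238,.1828,-.2767,-1.1119],[272.4,426.9,231.3]),([.4154,.0331,-.4513,-1.0864],[423.1,11.9,231.1])]
def fk(x,j):
    dd,r0,L1,L2,h=x;r=r0+L1*np.sin(j[1])+L2*np.cos(j[2]-j[1]);z=h+L1*np.cos(j[1])+L2*np.sin(j[2]-j[1])
    c,s=np.cos(j[0]),np.sin(j[0]);return np.array([c*r+s*dd,s*r-c*dd,z])
f=lambda x:np.concatenate([fk(x,j)-p for j,p in D])
r=least_squares(f,[160,0,400,400,0]);print(r.x.round(1),r.fun.round(1))
```

```text
[ 159.8   -2.5  563.2  424.7 -134.1] [ 0.1  0.  -0.   0.  -0.   0.1 -0.   0.1 -0.1]
```

View pics/c2.png

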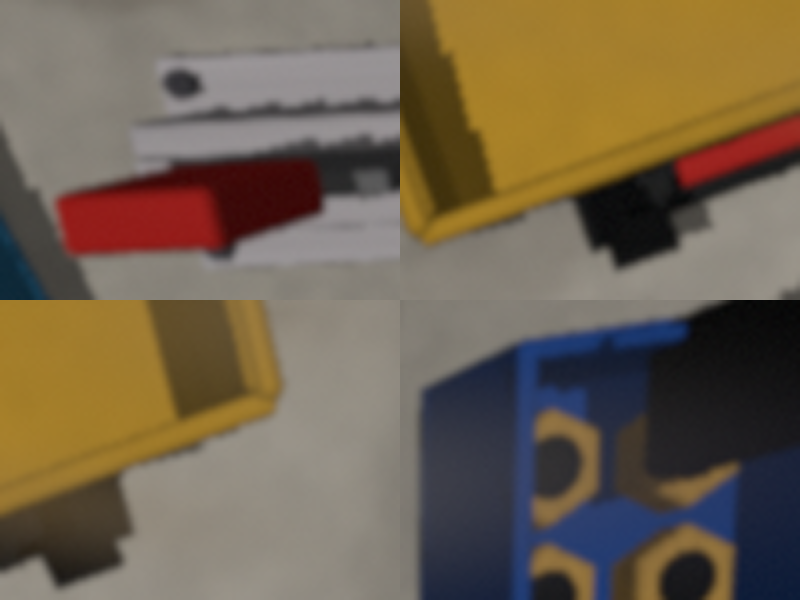

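Call:
{"method": "jog_arm", "body": {"plan": [[85,[0,0,0],[-0.17,0,0]],[85,[0,0,0],[-0.33,0,0]],[85,[0,0,0],[-0.33,0,0]],[85,[0,0,0],[-0.33,0,0]]]}}

```text
clock: 2.9
position: [421.6, 14.2, 231.2]
ee_rot: [0.979, -0.11, -0.019, 0.17]
contact_force: [-0.2, -0.5, 0.5]
gripper_width: 85.3
grasp_force: 0.0
```

```bash
cat > kin.py <<'E'
from h import *
from scipy.optimize import least_squares
def rz(a):return R.from_euler("z",a)
def ry(a):return R.from_euler("y",a)
def rx(a):return R.from_euler("x",a)
# x: d1 lateral at shoulder, d2 lateral at wrist, r0,L1,L2,H,Lt
def fk(x,q):
    d1,d2,r0,L1,L2,H,Lt=x
    A=rz(q[0]); p=A.apply([r0,-d1,H]); A=A*ry(q[1]); p=p+A.apply([0,0,L1])
    A=A*ry(-q[2])*rx(K4*q[3]); p=p+A.apply([L2,-d2,0])
    A=A*ry(-q[4]); p=p+A.apply([Lt,0,0]); 
    return p,A*rx(K6*q[5]+C6)*R.from_matrix([[0,0,1],[0,1,0],[-1,0,0]])
K4,K6,C6=-1,-1,0
E
python3 - <<'E'
import kin;from kin import *
s=read_state();print([ (k,np.round(s[k],4).tolist()) for k in("clock","joints","position","ee_rot")])
q0=R.from_quat([.9934,-.1149,0,0])
D=[([1.60265,.38554,.00663,0,-1.194,-.25866],[140.4,608.6,230.7],R.from_quat([.99357,-.11325,0,0.001])),([1.3238,.1828,-.2767,0,-1.1119,.0171],[272.4,426.9,231.3],q0),([.4154,.0331,-.4513,0,-1.0864,.925],[423.1,11.9,231.1],q0),(s["joints"],s["position"],R.from_quat(s["ee_rot"]))]
for k4 in(1,-1):
  for k6 in(1,-1):
    kin.K4,kin.K6=k4,k6
    def f(x,full=True):
        kin.C6=x[7];o=[]
        for q,p,r in D:
            P,A=fk(x[:7],q);o+=list(P-p)+list(300*(A.inv()*r).as_rotvec())
        return np.array(o)
    best=min((least_squares(f,[80,80,0,563,425,200,334,c]) for c in(0,1.57,3.14,-1.57)),key=lambda r:r.cost)
    print(k4,k6,best.cost.round(2),best.x.round(2))
E
```

```text
[('clock', 2.9), ('joints', [0.5924, 0.1122, -0.5005, 0.248, -1.2235, 0.6384]), ('position', [421.6278, 14.2317, 231.1978]), ('ee_rot', [0.9791, -0.1101, -0.0192, 0.17])]
1 1 183818.17 [ 280.22 -104.25  -39.73  626.29  437.14 -165.01   17.89   -2.27]
1 -1 13848.01 [ 280.22 -104.25  -39.73  626.29  437.14 -165.01   17.89    4.67]
-1 1 160888.46 [ -2.5  162.29  -3.77 564.84 426.02 162.82 297.94   4.05]
-1 -1 0.04 [ -2.5  162.29  -3.77 564.84 426.02 162.82 297.94  -1.57]
```

```bash
cat >> kin.py <<'E'
C6=-1.5708;X=[-2.5,162.29,-3.77,564.84,426.02,162.82,297.94]
LO=np.array([-3.14,-1.21,-1.07,-3.16,-2.99,-3.1]);HI=np.array([3.14,2.06,1.41,2.05,-.16,3.1])
def ik(p,r,q0):
    f=lambda q:np.r_[fk(X,q)[0]-p,300*(fk(X,q)[1].inv()*r).as_rotvec()]
    s=least_squares(f,np.clip(q0,LO+.01,HI-.01),bounds=(LO,HI));return s.x,s.cost
def wr(q):
    d1,d2,r0,L1,L2,H,Lt=X;A=rz(q[0]);p=A.apply([r0,-d1,H]);A=A*ry(q[1]);e=p+A.apply([0,0,L1]);A=A*ry(-q[2])*rx(-q[3]);a=e+A.apply([L2,0,0]);return e,a,a+A.apply([0,-d2,0])
def scoop_tool(M,yaw,th):
    "tcp pose with mouth at M, scoop yaw, tilt (deg)"
    S=rz(np.radians(yaw))*ry(-np.radians(th)); r=S*rx(np.pi)
    return np.array(M)-S.apply([-94,0,-68])+18.7*r.apply([0,0,1]),r
BC=np.array([560.,-28.5]);BY=6.4
HG=np.array([518.3,-223.4])
E
python3 - <<'E'
from kin import *
q=read_state()["joints"]
print("grasp",ik([*HG,57],rz(np.radians(-5))*rx(np.pi),q))
for yaw in(-90,-70,-50,-30):
    dr=-np.array([np.cos(np.radians(yaw)),np.sin(np.radians(yaw))]);M=[*(BC-25*dr),80]
    qq=ik([*HG,160],rz(np.radians(-5))*rx(np.pi),q)[0]
    for th in(0,20,40,57):
        t=scoop_tool(M,yaw,th);qq,c=ik(*t,qq);e,a,w=wr(qq)
        print(yaw,th,t[0].round(),qq.round(2),round(c,2),"elb",e.round(),"wr",a.round(),w.round())
E
```

```text
grasp (array([-1.19919847e-01,  4.68220179e-01, -3.53312807e-01,  1.88516770e-16,
       -7.49263341e-01,  1.60344604e+00]), np.float64(8.805161589761266e-26))
-90 0 [ 560. -148.  129.] [ 0.02  0.4  -0.24  0.   -0.93 -0.02] 0.0 elb [216.   7. 683.] wr [556.  15. 427.] [ 560. -148.  427.]
-90 20 [ 560. -125.  158.] [ 0.22  0.36 -0.43  0.44 -0.91 -0.51] 0.0 elb [187.  44. 692.] wr [480. 110. 390.] [560. -23. 438.]
-90 40 [560. -94. 178.] [ 0.38  0.4  -0.54  0.75 -1.08 -0.89] 0.0 elb [198.  82. 684.] wr [434. 176. 341.] [560.  98. 406.]
-90 57 [560. -63. 186.] [ 0.49  0.5  -0.57  0.88 -1.28 -1.11] 0.0 elb [232. 128. 659.] wr [415. 226. 287.] [560. 187. 348.]
-70 0 [ 601. -140.  129.] [ 0.03  0.46 -0.15  0.   -0.97  0.32] 0.0 elb [245.  10. 670.] wr [595.  22. 427.] [ 601. -140.  427.]
-70 20 [ 593. -119.  158.] [ 0.21  0.35 -0.46  0.5  -0.78 -0.23] 0.0 elb [186.  42. 693.] wr [473. 104. 384.] [558. -23. 438.]
-70 40 [582. -90. 178.] [ 0.33  0.33 -0.7   1.03 -0.85 -0.8 ] 0.0 elb [167.  60. 698.] wr [378. 131. 334.] [517.  90. 406.]
-70 57 [572. -61. 186.] [ 0.43  0.39 -0.8   1.26 -1.07 -
[... 371 characters left out ...]
4 -0.6  -0.77] 0.0 elb [140.  28. 708.] wr [335.  64. 331.] [479.  68. 406.]
-50 57 [582. -55. 186.] [ 0.21  0.29 -0.96  1.84 -0.88 -1.2 ] 0.0 elb [155.  36. 704.] wr [285.  63. 299.] [422. 136. 348.]
-30 0 [663. -88. 129.] [ 0.11  0.54 -0.01  0.   -1.03  0.94] 0.0 elb [283.  34. 648.] wr [645.  73. 427.] [663. -88. 427.]
-30 20 [644. -77. 158.] [ 0.21  0.35 -0.45  0.45 -0.56  0.47] 0.0 elb [184.  43. 694.] wr [475. 106. 389.] [555. -26. 438.]
-30 40 [617. -61. 178.] [-0.09  0.22 -0.86  2.05 -0.31 -0.84] 3.27 elb [118.  -8. 714.] wr [320. -27. 340.] [453.  36. 408.]
-30 57 [590. -46. 186.] [ 0.1   0.21 -0.95  2.05 -0.68 -1.03] 1125.78 elb [114.  14. 715.] wr [282.  30. 324.] [406. 117. 380.]
```

Run:
```python
from h import *
for f in("top","side","w1"):
    p=pts(load(f));m=(p[...,2]>420)&(p[...,2]<640)&(p[...,0]>540)&(p[...,0]<670)&(p[...,1]<100)&(p[...,1]>-500)
    q=p[m]
    if len(q):
        print(f,len(q),np.percentile(q,[1,50,99],axis=0).round(0).tolist())
        for x in range(545,660,15):
            w=q[abs(q[:,0]-x)<8]
            if len(w):print(x,len(w),np.percentile(w[:,2],[2,50,98]).round())
```

```text
top 30877 [[583.0, -475.0, 495.0], [608.0, -217.0, 532.0], [669.0, 47.0, 609.0]]
575 576 [493. 496. 555.]
590 10011 [494. 509. 559.]
605 8379 [518. 528. 555.]
620 8055 [533. 539. 559.]
635 3027 [541. 544. 603.]
650 965 [572. 588. 603.]
side 3903 [[578.0, -316.0, 492.0], [594.0, -62.0, 521.0], [627.0, 54.0, 552.0]]
575 647 [491. 497. 548.]
590 1711 [498. 512. 551.]
605 991 [514. 529. 541.]
620 787 [528. 539. 543.]
635 27 [538. 542. 547.]
```

Run:
```python
from kin import *
print(rel([421,-100,180],-5),rel([421,-100,180]))
```

```text
(array([0.248, 0.877, 0.858]), array([ 0.328,  0.023, -0.129])) (array([0.248, 0.877, 0.858]), array([0., 0., 0.]))
```

Call:
{"method": "jog_arm", "body": {"plan": [[85,[0.08,0.3,0.29],[0.11,0.008,-0.043]],[85,[0.16,0.59,0.57],[0.22,0.016,-0.086]],[85,[0.248,0.877,0.858],[0.328,0.023,-0.129]],[85,[0.248,0.877,0.858],[0.328,0.023,-0.129]],[85,[0.248,0.877,0.858],[0.328,0.023,-0.129]]]}}

```text
clock: 3.52
position: [420.9, -102.1, 181.0]
ee_rot: [0.999, -0.046, 0.001, 0.001]
contact_force: [-0.5, 0.7, -0.7]
gripper_width: 85.2
grasp_force: 0.0
```

Run:
```python
from kin import *
s=read_state();print(s["position"],s["joints"].round(3));print(rel([480,-218,140],-5))
```

```text
[ 420.90637701 -102.09994157  180.99614274] [ 0.141  0.102 -0.515  0.002 -0.952  1.336]
(array([0.694, 1.099, 0.413]), array([ 0.001, -0.002, -0.005]))
```

Call:
{"method": "jog_arm", "body": {"plan": [[85,[0.1,0.5,0.2],[0,0,0]],[85,[0.15,1.0,0.2],[0,0,0]],[85,[0.15,1.0,0.2],[0,0,0]],[85,[0.15,1.0,0.2],[0,0,0]]]}}

```text
clock: 4.03
position: [427.1, -201.4, 160.7]
ee_rot: [0.999, -0.044, 0.0, 0.001]
contact_force: [0.6, 0.8, 1.3]
gripper_width: 85.0
grasp_force: 0.0
```

Run:
```python
from kin import *
s=read_state();print(s["position"],s["ee_rot"].round(4))
d=snap("wrist","w2.png")
p=pts(d);z=p[...,2];V=d["img"].max(2)
m=(z>75)&(z<98)&(abs(p[...,0]-518)<40)&(abs(p[...,1]+223)<30)
q=p[m];print(m.sum(),np.median(q,0) if len(q) else 0, cv2.minAreaRect(q[:,:2].astype(np.float32)) if len(q) else 0)
```

```text
[ 427.13056424 -201.4037655   160.73038337] [ 9.99e-01 -4.41e-02  4.00e-04  8.00e-04]
1505 [ 515.88429191 -224.02379138   86.36327594] ((515.8112182617188, -224.35879516601562), (14.077115058898926, 28.07491683959961), 84.60497283935547)
```

View pics/w2.png

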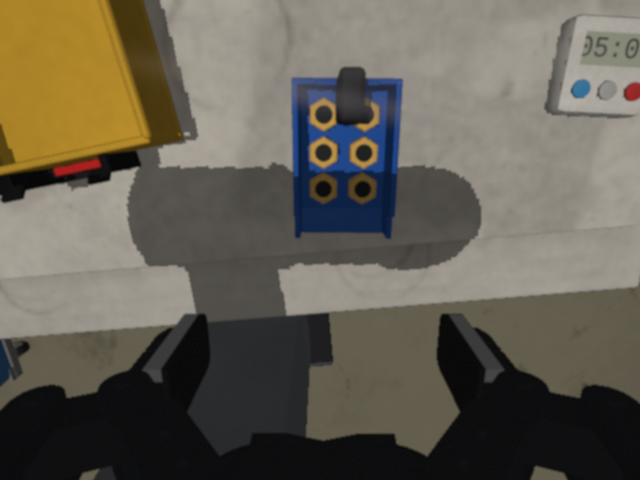

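The wrist view shows the scoop straight ahead with its handle at (352,95). Depth puts the handle at (516,-224), yaw -5.4°.

Run:
```python
from kin import *
print(rel([505,-223.5,110],-5.4),rel([516.5,-224.2,58],-5.4))
```

```text
(array([0.795, 0.153, 0.509]), array([ 0.001, -0.001,  0.006])) (array([0.91 , 0.149, 1.029]), array([ 0.001, -0.001,  0.006]))
```

Call:
{"method": "jog_arm", "body": {"plan": [[85,[0.4,0.08,0.25],[0,0,0]],[85,[0.8,0.15,0.5],[0,0,0.006]],[85,[0.91,0.15,0.5],[0,0,0.006]],[85,[0.91,0.15,0.75],[0,0,0.006]],[85,[0.91,0.15,0.98],[0,0,0.006]],[85,[0.91,0.15,0.98],[0,0,0.006]]]}}

```text
clock: 4.82
position: [514.8, -224.5, 62.0]
ee_rot: [0.999, -0.047, -0.001, 0.001]
contact_force: [-0.4, 0.1, -0.1]
gripper_width: 85.4
grasp_force: 0.0
```

Call:
{"method": "jog_arm", "body": {"plan": [[0,[0,0,0.04],[0,0,0]],[0,[0,0,0.04],[0,0,0]],[0,[0,0,0.04],[0,0,0]],[0,[0,0,0.04],[0,0,0]],[0,[0,0,0.04],[0,0,0]],[0,[0,0,0.04],[0,0,0]]]}}

```text
clock: 5.58
position: [516.2, -226.1, 58.9]
ee_rot: [0.999, -0.048, 0.001, 0.001]
contact_force: [-0.6, 1.0, 2.3]
gripper_width: 12.9
grasp_force: 62.0
```

```bash
cat >> kin.py <<'E'
def lamp(q,tcp):
    e,a,w=wr(q);b=1e9
    for s,t in((e,a),(a,w),(w,tcp)):
        for k in np.linspace(0,1,40):
            p=s+(t-s)*k
            if p[1]<110:b=min(b,np.hypot(p[0]-630,p[2]-490))
    return round(b)
def pose(M,yaw,th,rho):
    "mouth dir yaw+180; tilt th mouth-down about horizontal axis, lean rho toward robot-side"
    a=rz(np.radians(yaw)); S=a*ry(-np.radians(th))*rx(np.radians(rho)); r=S*rx(np.pi)
    return np.array(M)-S.apply([-94,0,-70])+16*r.apply([0,0,1]),r
E
python3 - <<'E'
from kin import *
q=read_state()["joints"]
for rho in(-15,15):
    t=pose([557,-58,85],-90,0,rho);print(rho,t[0].round(),"back",(-t[1].apply([0,0,1])).round(2))
rho=15 if (-pose([0,0,0],-90,0,15)[1].apply([0,0,1]))[0]<0 else -15
q1=ik([450,-226,120],rz(np.radians(-5))*rx(np.pi),q)[0];print(q1.round(2),lamp(q1,[450,-226,120]))
qq=q1
for M,yaw,th in(([440,-150,95],-50,0),([460,-130,95],-90,0),([557,-58,85],-90,0),([557,-58,85],-90,20),([557,-58,75],-90,35),([557,-58,72],-90,57)):
    t=pose(M,yaw,th,rho);qq,c=ik(*t,qq);print(M,yaw,th,t[0].round(),t[1].as_quat().round(3),qq.round(2),round(c,3),"lamp",lamp(qq,t[0]),[x.round() for x in wr(qq)[1:]])
E
```

```text
-15 [ 571. -152.  137.] back [0.26 0.   0.97]
15 [ 543. -152.  137.] back [-0.26 -0.    0.97]
[-0.14  0.3  -0.44  0.   -0.84  1.63] 173
[440, -150, 95] -50 0 [ 490. -231.  147.] [ 0.899 -0.419  0.055 -0.118] [-0.27  0.29 -0.28 -0.28 -0.87  1.14] 0.0 lamp 134 [array([ 497., -137.,  473.]), array([ 431., -281.,  435.])]
[460, -130, 95] -90 0 [ 446. -224.  147.] [ 0.701 -0.701  0.092 -0.092] [-0.17  0.16 -0.55 -0.08 -0.61  0.22] 0.0 lamp 231 [array([404., -66., 444.]), array([ 369., -224.,  435.])]
[557, -58, 85] -90 0 [ 543. -152.  137.] [ 0.701 -0.701  0.092 -0.092] [ 0.02  0.27 -0.46  0.01 -0.58 -0.02] 0.0 lamp 177 [array([462.,  10., 424.]), array([ 466., -152.,  425.])]
[557, -58, 85] -90 20 [ 543. -128.  166.] [ 0.706 -0.674  0.213  0.031] [ 0.18  0.21 -0.74  0.79 -0.55 -0.8 ] 0.0 lamp 173 [array([354.,  66., 370.]), array([466., -30., 437.])]
[557, -58, 75] -90 35 [ 543. -105.  172.] [ 0.696 -0.641  0.299  0.123] [ 0.27  0.24 -0.83  1.12 -0.74 -1.14] 0.0 lamp 184 [array([323.,  94., 337.]), array([466.,  60., 407.])]
[557, -58, 72] -90 57 [543. -65. 179.] [ 0.66  -0.572  0.416  0.253] [ 0.47  0.39 -0.84  1.23 -1.1  -1.36] 0.0 lamp 244 [array([313., 160., 285.]), array([466., 176., 336.])]
```

Call:
{"method": "jog_arm", "body": {"plan": [[0,[0,0,-0.2],[0,0,0]],[0,[-0.2,0,-0.4],[0,0,0]],[0,[-0.45,0,-0.6],[0,0,0]],[0,[-0.65,0,-0.7],[0,0,0]],[0,[-0.65,0,-0.7],[0,0,0]],[0,[-0.65,0,-0.7],[0,0,0]]]}}

```text
clock: 6.32
position: [451.3, -219.7, 128.1]
ee_rot: [0.999, -0.048, 0.0, 0.001]
contact_force: [1.1, -0.1, -2.6]
gripper_width: 12.7
grasp_force: 61.4
```

Call:
{"method": "jog_arm", "body": {"plan": [[0,[0,0,0],[0,0,0.1]],[0,[0,0,0],[0,0,0.22]],[0,[0,0,0],[0,0,0.35]],[0,[0,0,0],[0,0,0.48]],[0,[0,0,0],[0,0,0.61]],[0,[0,0,0],[0,0,0.7]],[0,[0,0,0],[0,0,0.75]],[0,[0,0,0],[0,0,0.75]]]}}

```text
clock: 7.32
position: [451.5, -219.7, 127.6]
ee_rot: [0.904, -0.427, -0.0, 0.001]
contact_force: [-0.0, 0.0, -1.8]
gripper_width: 12.8
grasp_force: 61.4
```

Run:
```python
from kin import *
t=pose([460,-130,95],-90,0,15);s=read_state();print(s["position"]);print(rel(t[0],Rt=t[1]))
```

```text
[ 451.49376329 -219.6964561   127.62103261]
(array([-0.002,  0.07 , -0.195]), array([0.241, 0.085, 0.655]))
```

Call:
{"method": "jog_arm", "body": {"plan": [[0,[0,0,-0.08],[0.03,0.01,0.08]],[0,[0,0.02,-0.14],[0.07,0.025,0.2]],[0,[0,0.04,-0.195],[0.11,0.04,0.32]],[0,[0,0.06,-0.195],[0.16,0.055,0.44]],[0,[0,0.07,-0.195],[0.2,0.07,0.55]],[0,[0,0.07,-0.195],[0.23,0.08,0.63]],[0,[0,0.07,-0.195],[0.241,0.085,0.655]],[0,[0,0.07,-0.195],[0.241,0.085,0.655]]]}}

```text
clock: 8.32
position: [445.7, -224.1, 147.7]
ee_rot: [0.701, -0.701, 0.092, -0.092]
contact_force: [0.0, 0.4, -2.5]
gripper_width: 13.0
grasp_force: 61.4
```

Run:
```python
from kin import *
t=pose([557,-58,85],-90,0,15);s=read_state();print(s["position"]);print(rel(t[0],Rt=t[1]))
```

```text
[ 445.68450331 -224.05733082  147.71891404]
(array([-0.72 , -0.913,  0.354]), array([ 0.   , -0.   ,  0.001]))
```

Call:
{"method": "jog_arm", "body": {"plan": [[0,[-0.1,-0.13,0.04],[0,0,0]],[0,[-0.24,-0.31,0.1],[0,0,0]],[0,[-0.38,-0.49,0.17],[0,0,0]],[0,[-0.52,-0.67,0.24],[0,0,0]],[0,[-0.64,-0.82,0.31],[0,0,0]],[0,[-0.71,-0.9,0.35],[0,0,0]],[0,[-0.72,-0.913,0.354],[0,0,0]],[0,[-0.72,-0.913,0.354],[0,0,0]]]}}

```text
clock: 9.32
position: [542.7, -152.4, 137.4]
ee_rot: [-0.701, 0.701, -0.092, 0.092]
contact_force: [0.3, 0.1, -2.4]
gripper_width: 13.0
grasp_force: 61.4
```

Run:
```python
from kin import *
s=read_state();print(s["position"])
d=snap("side","s2.png");cv2.imwrite("pics/s2c.png",cv2.resize(d["img"][130:360,200:440,::-1],(720,690))[:600])
for M,th in(([557,-58,85],6),([557,-58,84],12),([557,-58,82],18),([557,-58,80],24),([557,-58,77],30),([557,-58,74],36),([557,-58,72],42),([557,-58,70],48),([557,-58,70],54),([557,-58,70],58)):
    t=pose(M,-90,th,15);a,b=rel(t[0],Rt=t[1]);print(th,a.tolist(),b.tolist())
```

```text
[ 542.72310622 -152.36313326  137.35320993]
6 [-0.065, -0.027, -0.088] [-0.0, 0.096, -0.027]
12 [-0.134, -0.048, -0.164] [-0.0, 0.193, -0.053]
18 [-0.212, -0.063, -0.223] [-0.0, 0.289, -0.079]
24 [-0.299, -0.077, -0.274] [-0.0, 0.386, -0.105]
30 [-0.392, -0.085, -0.305] [0.0, 0.483, -0.131]
36 [-0.491, -0.091, -0.327] [0.0, 0.579, -0.157]
42 [-0.596, -0.097, -0.349] [0.0, 0.676, -0.182]
48 [-0.704, -0.099, -0.359] [0.0, 0.772, -0.208]
54 [-0.815, -0.104, -0.378] [0.0, 0.869, -0.234]
58 [-0.889, -0.106, -0.385] [0.0, 0.933, -0.251]
```

View pics/s2c.png

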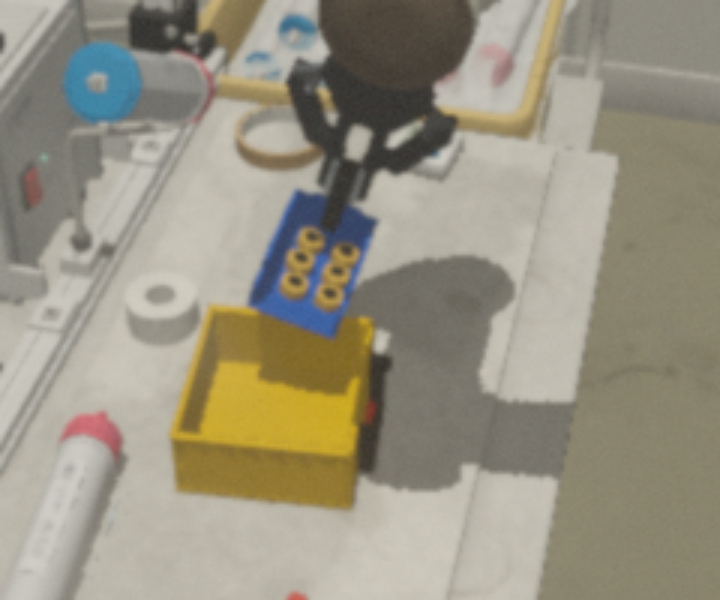

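The side crop shows all six nuts in the scoop, with its mouth (295,320) over the bin interior. Now I tilt.

Call:
{"method": "jog_arm", "body": {"plan": [[0,[-0.065,-0.027,-0.088],[0,0.096,-0.027]],[0,[-0.134,-0.048,-0.164],[0,0.193,-0.053]],[0,[-0.212,-0.063,-0.223],[0,0.289,-0.079]],[0,[-0.299,-0.077,-0.274],[0,0.386,-0.105]],[0,[-0.392,-0.085,-0.305],[0,0.483,-0.131]],[0,[-0.491,-0.091,-0.327],[0,0.579,-0.157]],[0,[-0.596,-0.097,-0.349],[0,0.676,-0.182]],[0,[-0.704,-0.099,-0.359],[0,0.772,-0.208]],[0,[-0.815,-0.104,-0.378],[0,0.869,-0.234]],[0,[-0.889,-0.106,-0.385],[0,0.933,-0.251]]]}}

```text
clock: 10.62
position: [544.0, -62.5, 177.5]
ee_rot: [0.658, -0.568, 0.421, 0.259]
contact_force: [0.3, -0.8, -1.6]
gripper_width: 12.9
grasp_force: 61.6
```

Call:
{"method": "jog_arm", "body": {"plan": [[0,[0,0,0],[0,0,0]],[0,[0,0,0],[0,0,0]],[0,[0,0,0],[0,0,0]],[0,[0,0,0],[0,0,0]],[0,[0,0,0],[0,0,0]],[0,[0,0,0],[0,0,0]],[0,[0,0,0],[0,0,0]],[0,[0,0,0],[0,0,0]]]}}

```text
clock: 11.62
position: [543.5, -63.3, 177.4]
ee_rot: [0.658, -0.569, 0.421, 0.259]
contact_force: [0.3, -0.3, -1.7]
gripper_width: 13.0
grasp_force: 61.7
```

Run:
```python
from kin import *
s=read_state();print(s["position"],s["ee_rot"].round(3),s["joints"].round(2))
d=snap("side","s3.png");t=snap("top","t3.png")
cv2.imwrite("pics/s3c.png",cv2.hconcat([cv2.resize(d["img"][200:320,230:350,::-1],(400,400)),cv2.resize(t["img"][190:310,215:335,::-1],(400,400))]))
for M,th in(([557,-58,72],45),([557,-58,80],35),([557,-58,85],24),([557,-60,90],12),([557,-62,95],0)):
    t=pose(M,-90,th,15);a,b=rel(t[0],Rt=t[1]);print(th,a.tolist(),b.tolist())
```

```text
[543.50569471 -63.26611335 177.38959272] [ 0.658 -0.569  0.421  0.259] [ 0.48  0.4  -0.85  1.23 -1.12 -1.37]
45 [0.112, 0.061, 0.209] [-0.0, -0.209, 0.056]
35 [0.216, 0.098, 0.345] [-0.0, -0.37, 0.099]
24 [0.26, 0.144, 0.519] [-0.0, -0.547, 0.146]
12 [0.27, 0.199, 0.723] [-0.0, -0.74, 0.198]
0 [0.236, 0.25, 0.913] [-0.0, -0.933, 0.25]
```

View pics/s3c.png

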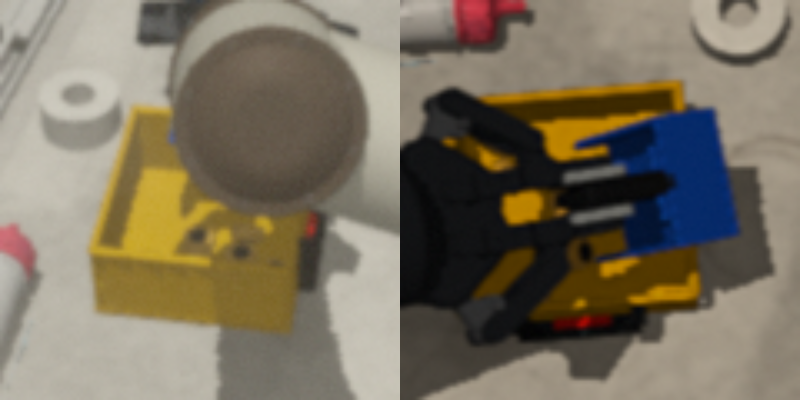

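Nuts are visible in the bin, and the wrist load fell by about 0.8 N, which matches six nuts. I'll return level and put the scoop back.

Call:
{"method": "jog_arm", "body": {"plan": [[0,[0.05,0.03,0.1],[0,-0.1,0.027]],[0,[0.112,0.061,0.209],[0,-0.209,0.056]],[0,[0.216,0.098,0.345],[0,-0.37,0.099]],[0,[0.26,0.144,0.519],[0,-0.547,0.146]],[0,[0.27,0.199,0.723],[0,-0.74,0.198]],[0,[0.236,0.25,0.913],[0,-0.933,0.25]],[0,[0.236,0.25,0.913],[0,-0.933,0.25]],[0,[0.236,0.25,0.913],[0,-0.933,0.25]]]}}

```text
clock: 12.72
position: [543.2, -156.7, 147.3]
ee_rot: [-0.7, 0.702, -0.092, 0.093]
contact_force: [-0.0, -0.9, -1.2]
gripper_width: 13.0
grasp_force: 61.5
```

Run:
```python
from kin import *
s=read_state();print(s["position"]);t=pose([465,-140,95],-90,0,15);print(rel(t[0],Rt=t[1]))
d=snap("top","t4.png");p=pts(d);h=cv2.cvtColor(d["img"],cv2.COLOR_RGB2HSV)
```

```text
[ 543.18123816 -156.72195908  147.26833718]
(array([ 0.775,  0.888, -0.239]), array([-0.   ,  0.002, -0.003]))
```

Call:
{"method": "jog_arm", "body": {"plan": [[0,[0.2,0.22,-0.06],[0,0,0]],[0,[0.45,0.5,-0.14],[0,0,0]],[0,[0.7,0.78,-0.22],[0,0,0]],[0,[0.775,0.888,-0.239],[0,0,0]],[0,[0.775,0.888,-0.239],[0,0,0]],[0,[0.775,0.888,-0.239],[0,0,0]]]}}

```text
clock: 13.52
position: [451.8, -233.2, 147.4]
ee_rot: [0.701, -0.701, 0.093, -0.092]
contact_force: [0.1, 0.7, -1.7]
gripper_width: 12.9
grasp_force: 61.5
```

Run:
```python
from kin import *
s=read_state();print(s["position"]);print(rel([470,-270,90],-90),rel([470,-270,61],-90))
```

```text
[ 451.75949455 -233.17207302  147.3945031 ]
(array([ 0.368, -0.027,  0.602]), array([-0.25 , -0.001,  0.001])) (array([0.368, 0.048, 0.882]), array([-0.25 , -0.001,  0.001]))
```

Call:
{"method": "jog_arm", "body": {"plan": [[0,[0.12,-0.01,0.15],[-0.08,0,0]],[0,[0.25,-0.02,0.35],[-0.17,0,0]],[0,[0.36,-0.03,0.55],[-0.25,0,0]],[0,[0.368,-0.01,0.7],[-0.25,0,0]],[0,[0.368,0.03,0.82],[-0.25,0,0]],[0,[0.368,0.048,0.882],[-0.25,0,0]],[0,[0.368,0.048,0.882],[-0.25,0,0]],[0,[0.368,0.048,0.882],[-0.25,0,0]]]}}

```text
clock: 14.52
position: [469.6, -270.5, 61.8]
ee_rot: [0.707, -0.707, 0.001, -0.0]
contact_force: [-0.1, 0.3, -1.2]
gripper_width: 12.8
grasp_force: 61.5
```

Call:
{"method": "jog_arm", "body": {"plan": [[0,[0,0,0.015],[0,0,0]],[0,[0,0,0.015],[0,0,0]],[0,[0,0,0.015],[0,0,0]]]}}

```text
clock: 14.9
position: [469.3, -270.4, 59.6]
ee_rot: [-0.707, 0.707, -0.0, 0.0]
contact_force: [-0.5, -0.2, -1.1]
gripper_width: 13.2
grasp_force: 61.5
```

Not touching yet; 1 mm more, then release and rise.

Call:
{"method": "jog_arm", "body": {"plan": [[0,[0,0,0.015],[0,0,0]],[0,[0,0,0.015],[0,0,0]],[30,[0,0,0.015],[0,0,0]],[85,[0,0,0.015],[0,0,0]],[85,[0,0,0.015],[0,0,0]],[85,[0,0,0.0],[0,0,0]],[85,[0,0,0.0],[0,0,0]],[85,[0,0,-0.3],[0,0,0]],[85,[0,0,-0.7],[0,0,0]],[85,[0,0,-0.9],[0,0,0]]]}}

```text
clock: 16.15
position: [470.2, -270.7, 151.7]
ee_rot: [0.707, -0.707, 0.002, -0.001]
contact_force: [-0.1, -0.2, 0.5]
gripper_width: 85.0
grasp_force: 0.0
```

Run:
```python
from kin import *
s=read_state();print(s["position"],s["joints"].round(2))
d=load("side");
for v,u in((0,0),):pass
# label side: profile of side image colours under the tab
im=d["img"];print(im[352:372:2,288:304:2].tolist())
for yaw in(-100.3,79.7,-90-10.3+180):
    print(yaw,ik([489,195,63],rz(np.radians(yaw))*rx(np.pi),s["joints"]))
for yaw in(-83.6,96.4):
    print(yaw,ik([491,-35,75],rz(np.radians(yaw))*rx(np.pi),s["joints"]))
```

```text
[ 470.15261631 -270.69386088  151.72423446] [-0.22  0.32 -0.31  0.   -0.94  0.22]
[[[184, 181, 177], [177, 174, 171], [150, 145, 141], [133, 118, 111], [134, 118, 108], [137, 132, 123], [163, 157, 152], [186, 182, 180]], [[183, 181, 178], [168, 165, 162], [140, 138, 133], [131, 128, 120], [138, 134, 124], [148, 143, 138], [182, 179, 177], [177, 175, 172]], [[180, 177, 175], [147, 145, 141], [127, 126, 121], [136, 134, 124], [138, 133, 123], [175, 171, 169], [184, 181, 177], [155, 150, 147]], [[175, 172, 169], [125, 125, 119], [114, 111, 106], [130, 125, 118], [154, 151, 145], [185, 182, 179], [176, 174, 170], [136, 132, 129]], [[178, 174, 171], [121, 120, 115], [116, 113, 107], [134, 131, 124], [179, 176, 172], [185, 182, 181], [148, 145, 141], [133, 129, 125]], [[170, 167, 165], [118, 115, 113], [114, 111, 107], [158, 156, 151], [186, 182, 179], [174, 171, 167], [130, 127, 122], [146, 143, 138]], [[161, 159, 156], [134, 131, 126], [125, 124, 118], [182, 179, 178], [185, 180, 180], [145, 142, 139], [128, 125, 122], [171, 168, 165]], [[187, 184, 181], [183, 181, 177], [169, 165, 163],
[... 433 characters left out ...]
2324566e-17,
       -7.20196143e-01, -8.67611381e-01]), np.float64(1.5865643705967668e-26))
79.7 (array([ 6.87838795e-01,  4.08564604e-01, -4.42035580e-01,  2.99879905e-17,
       -7.20196143e-01,  2.27398127e+00]), np.float64(2.109870291074582e-26))
79.7 (array([ 6.87838795e-01,  4.08564604e-01, -4.42035580e-01,  2.99879905e-17,
       -7.20196143e-01,  2.27398127e+00]), np.float64(2.109870291074582e-26))
-83.6 (array([ 2.59441084e-01,  3.43323467e-01, -5.12729791e-01, -9.28471420e-15,
       -7.14743068e-01, -1.47743685e-01]), np.float64(6.21883929143322e-24))
96.4 (array([ 0.19328886,  0.35527885, -0.45906097, -0.10777673, -0.75214487,
       -3.1       ]), np.float64(371.04689769398067))
```

Call:
{"method": "jog_arm", "body": {"plan": [[85,[-0.4,0,-0.15],[0,0,0]],[85,[-0.9,0,-0.3],[0,0,0]],[85,[-1,0,-0.3],[0,0,0]]]}}

```text
clock: 16.52
position: [469.8, -168.5, 180.9]
ee_rot: [0.708, -0.706, 0.001, -0.001]
contact_force: [0.7, 0.2, -0.2]
gripper_width: 85.2
grasp_force: 0.0
```

Call:
{"method": "jog_arm", "body": {"plan": [[85,[-0.25,0,0],[0,0,-0.15]],[85,[-0.5,0,0],[0,0,-0.3]],[85,[-0.75,0,0],[0,0,-0.45]],[85,[-1,0,0],[0,0,-0.6]],[85,[-1,0,0],[0,0,-0.75]]]}}

```text
clock: 17.15
position: [469.1, -69.6, 178.9]
ee_rot: [0.925, -0.38, -0.0, 0.0]
contact_force: [-0.7, 0.6, -0.4]
gripper_width: 85.4
grasp_force: 0.0
```

Call:
{"method": "jog_arm", "body": {"plan": [[85,[-0.25,-0.25,0],[0,0,-0.15]],[85,[-0.5,-0.5,0],[0,0,-0.3]],[85,[-0.75,-0.75,0],[0,0,-0.45]],[85,[-1,-1,0],[0,0,-0.6]],[85,[-1,-1,0],[0,0,-0.75]]]}}

```text
clock: 17.77
position: [469.4, 72.5, 178.9]
ee_rot: [1.0, 0.004, -0.0, 0.0]
contact_force: [0.3, -1.0, 0.8]
gripper_width: 84.8
grasp_force: 0.0
```

Call:
{"method": "jog_arm", "body": {"plan": [[85,[0.1,-0.5,0],[0,0,0]],[85,[0.3,-1,0],[0,0,0]],[85,[0.5,-1,0],[0,0,0]],[85,[0.5,-1,0],[0,0,0]]]}}

```text
clock: 18.27
position: [519.9, 171.1, 178.2]
ee_rot: [1.0, -0.0, -0.0, 0.001]
contact_force: [-0.5, -0.2, 0.1]
gripper_width: 85.5
grasp_force: 0.0
```

Run:
```python
from kin import *
s=read_state();print(s["position"],s["ee_rot"].round(3))
d=snap("wrist","w5.png");t=snap("top","t5.png");sd=snap("side","s5.png")
p=pts(d);z=p[...,2];h=cv2.cvtColor(d["img"],cv2.COLOR_RGB2HSV)
red=((h[...,0]<8)|(h[...,0]>172))&(h[...,1]>150)&(abs(p[...,0]-489)<40)&(abs(p[...,1]-195)<40)
ys,xs=np.where(red);print(len(ys),ys.min(),ys.max(),xs.min(),xs.max())
q=p[red&(z>86)];print(len(q),np.median(q,0),cv2.minAreaRect(q[:,:2].astype(np.float32)))
y0=max(0,min(480-150,int(ys.mean())-75));x0=max(0,min(440,int(xs.mean())-100))
c=[cv2.resize(d["img"][y0:y0+150,x0:x0+200,::-1],(400,300),interpolation=2)]
c+=[cv2.resize(t["img"][210:300,220:340,::-1],(400,300),interpolation=2),cv2.resize(sd["img"][225:300,245:345,::-1],(400,300),interpolation=2),cv2.resize(sd["img"][150:270,300:460,::-1],(400,300),interpolation=2)]
cv2.imwrite("pics/c5.png",cv2.vconcat([cv2.hconcat(c[:2]),cv2.hconcat(c[2:])]));print(x0,y0)
```

```text
[519.91548008 171.13402549 178.16690005] [ 1.    -0.    -0.     0.001]
1512 271 311 261 309
820 [488.38284702 196.05644059  90.6432326 ] ((487.26959228515625, 196.0384063720703), (28.792259216308594, 11.899578094482422), 79.90038299560547)
185 216
```

View pics/c5.png

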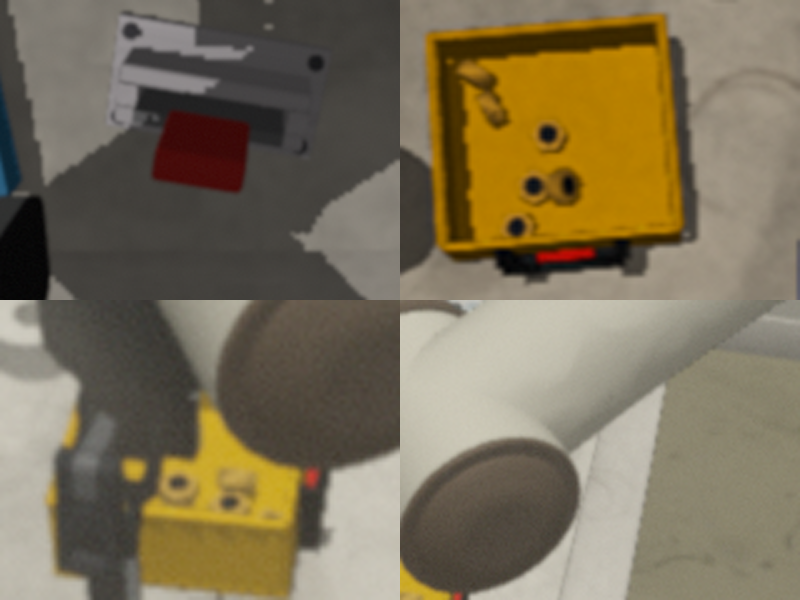

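All six nuts are in the bin. The label side isn't clear from the crop, so I check colours of the exposed plate on both faces.

Run:
```python
from kin import *
for f in("side","w5","w1"):
    d=load(f);p=pts(d);c=np.array([487.8,196.]);R2=np.array([[np.cos(-.18),np.sin(-.18)],[-np.sin(-.18),np.cos(-.18)]])
    l=(p[...,:2]-c)@R2.T;z=p[...,2];im=d["img"]
    for n,m in(("plate",(z>34)&(z<51)&(abs(l[...,0])<7)&(abs(l[...,1])<30)),("stand",(z>26)&(z<33)&(abs(l[...,0])<14)&(abs(l[...,1])<45)),("base",(z>2)&(z<9)&(abs(l[...,0])<24)&(abs(l[...,1])<44))):
        print(f,n,m.sum(),[(v,u,im[v,u].tolist(),l[v,u].round(1).tolist(),round(float(z[v,u]))) for v,u in np.argwhere(m)[::max(1,m.sum()//8)]] if n=="plate" else np.percentile(im[m],[10,50,90],axis=0).tolist() if m.any() else "")
```

```text
side plate 84 [(np.int64(335), np.int64(304), [170, 166, 156], [-4.5, -28.5], 50), (np.int64(340), np.int64(304), [143, 140, 135], [-5.5, -26.3], 37), (np.int64(345), np.int64(302), [129, 124, 114], [-6.4, -15.3], 36), (np.int64(350), np.int64(299), [137, 132, 121], [-6.3, -2.3], 37), (np.int64(353), np.int64(297), [135, 131, 121], [-5.7, 5.2], 36), (np.int64(356), np.int64(290), [147, 145, 141], [-0.8, 24.2], 49), (np.int64(358), np.int64(290), [125, 125, 119], [-2.4, 27.6], 48), (np.int64(359), np.int64(294), [132, 129, 121], [-5.8, 18.4], 35), (np.int64(362), np.int64(289), [138, 136, 131], [-0.5, 28.5], 35)]
side stand 221 [[141.0, 139.0, 136.0], [179.0, 176.0, 173.0], [186.0, 182.0, 180.0]]
side base 330 [[156.0, 152.0, 150.0], [183.0, 179.5, 177.0], [187.0, 184.0, 182.0]]
w5 plate 489 [(np.int64(262), np.int64(255), [52, 51, 51], [1.3, 28.2], 34), (np.int64(266), np.int64(269), [33, 33, 34], [1.2, 16.8], 38), (np.int64(268), np.int64(268), [33, 33, 34], [1.1, 17.0], 42), (np.int64(269), np.int64(288), [33, 33, 34], [1.4, 2.1], 38), (np.int64(271), np.int64(268), [35, 33, 33], [
[... 442 characters left out ...]
1 plate 120 [(np.int64(185), np.int64(78), [150, 145, 147], [6.8, 17.7], 34), (np.int64(190), np.int64(104), [40, 31, 31], [1.6, -5.1], 36), (np.int64(190), np.int64(119), [37, 36, 37], [1.5, -20.5], 41), (np.int64(191), np.int64(106), [36, 35, 36], [1.4, -10.2], 43), (np.int64(191), np.int64(121), [41, 40, 41], [1.6, -26.4], 49), (np.int64(192), np.int64(107), [38, 38, 38], [1.5, -15.4], 51), (np.int64(193), np.int64(127), [32, 31, 32], [-1.2, -27.5], 42), (np.int64(194), np.int64(131), [39, 39, 39], [-3.3, -26.9], 35)]
w1 stand 1383 [[78.0, 75.20000000000002, 76.0], [138.0, 134.0, 136.0], [150.0, 146.0, 147.0]]
w1 base 2109 [[92.0, 88.0, 89.0], [148.0, 144.0, 145.0], [151.0, 147.0, 148.0]]
```

Call:
{"method": "jog_arm", "body": {"plan": [[85,[-0.5,-0.1,0],[0,0,0]],[85,[-1,-0.2,0],[0,0,0]],[85,[-1,-0.2,0],[0,0,0]]]}}

```text
clock: 18.8
position: [416.1, 190.0, 179.6]
ee_rot: [1.0, 0.001, -0.0, 0.0]
contact_force: [0.3, 0.3, 0.2]
gripper_width: 85.2
grasp_force: 0.0
```

Call:
{"method": "jog_arm", "body": {"plan": [[85,[-0.45,0,0],[0,0,0]],[85,[-0.45,0,0],[0,0,0]],[85,[-0.45,0,0],[0,0,0]]]}}

```text
clock: 19.18
position: [374.9, 191.2, 179.8]
ee_rot: [1.0, -0.0, 0.001, -0.0]
contact_force: [-0.1, 0.1, 0.0]
gripper_width: 84.9
grasp_force: 0.0
```

Run:
```python
from kin import *
s=read_state();print(s["position"])
d=snap("wrist","w6.png");p=pts(d);c=np.array([487.8,196.]);R2=np.array([[np.cos(-.18),np.sin(-.18)],[-np.sin(-.18),np.cos(-.18)]])
l=(p[...,:2]-c)@R2.T;z=p[...,2];im=d["img"]
for n,m in(("plate",(z>33)&(z<52)&(abs(l[...,0])<7)&(abs(l[...,1])<30)),("stand",(z>26)&(z<33)&(abs(l[...,0])<14)&(abs(l[...,1])<45))):
    print(n,m.sum(),[(int(v),int(u),im[v,u].tolist(),l[v,u].round(1).tolist(),round(float(z[v,u]))) for v,u in np.argwhere(m)[::max(1,m.sum()//20)]] if n=="plate" else np.percentile(im[m],[10,50,90],axis=0).tolist() if m.any() else "")
h=cv2.cvtColor(im,cv2.COLOR_RGB2HSV);red=((h[...,0]<8)|(h[...,0]>172))&(h[...,1]>150)&(abs(l[...,0])<30)&(abs(l[...,1])<30)&(z>87)
q=p[red];print(len(q),np.median(q,0),cv2.minAreaRect(q[:,:2].astype(np.float32)))
m=(z>27)&(z<34)&(abs(l[...,0])<16)&(abs(l[...,1])<45);print("stand",cv2.minAreaRect(p[m][:,:2].astype(np.float32)))
ye=(h[...,0]>18)&(h[...,0]<32)&(h[...,1]>150)&(z>55)&(z<66)&(p[...,1]<80);print(ye.sum())
```

```text
[374.86221154 191.16299801 179.78400054]
plate 213 [(49, 276, [160, 156, 158], [7.0, 28.3], 33), (58, 271, [135, 132, 133], [-1.7, 28.0], 52), (62, 272, [103, 101, 102], [-3.7, 27.3], 51), (63, 277, [78, 76, 76], [-3.7, 24.1], 51), (64, 280, [70, 68, 67], [-3.6, 22.4], 48), (65, 278, [52, 49, 49], [-3.9, 24.1], 44), (65, 345, [147, 142, 143], [5.5, -19.3], 33), (66, 283, [55, 51, 51], [-3.8, 20.9], 43), (67, 283, [53, 50, 49], [-3.7, 21.5], 37), (68, 287, [77, 73, 69], [-3.7, 18.9], 36), (69, 353, [129, 124, 125], [1.3, -24.3], 52), (71, 348, [75, 72, 71], [-0.4, -21.4], 52), (74, 353, [101, 98, 98], [-1.6, -24.9], 52), (76, 339, [68, 62, 61], [-3.7, -16.4], 47), (77, 337, [76, 62, 58], [-4.4, -15.2], 46), (77, 347, [65, 62, 61], [-3.8, -21.5], 50), (78, 343, [60, 56, 55], [-3.8, -19.3], 42), (78, 353, [79, 77, 76], [-3.7, -25.4], 51), (79, 341, [69, 64, 62], [-3.8, -18.3], 35), (79, 351, [62, 59, 57], [-3.7, -24.6], 44), (80, 349, [57, 54, 53], [-3.8, -23.6], 38), (81, 354, [59, 55, 54], [-3.8, -27.1], 38)]
stand 2355 [[108.4, 104.0, 103.0], [150.0, 145.0, 146.0], [159.0, 154.0, 155.0]]
1114 [486.02080636 196.4080319   90.67537587] ((486.159912109375, 196.1801300048828), (28.14635467529297, 10.762594223022461), 80.1529769897461)
stand ((486.5741882324219, 196.38372802734375), (75.96826171875, 25.214069366455078), 79.83281707763672)
1289
```

Call:
{"method": "jog_arm", "body": {"plan": [[85,[0.1,0,0],[0,0,0.15]],[85,[0.25,0,0],[0,0,0.32]],[85,[0.4,0,0],[0,0,0.49]],[85,[0.55,0,0],[0,0,0.66]],[85,[0.6,0,0],[0,0,0.83]],[85,[0.6,0,0],[0,0,0.83]]]}}

```text
clock: 19.98
position: [435.3, 190.9, 178.8]
ee_rot: [0.907, -0.421, 0.0, 0.0]
contact_force: [0.2, 0.1, -0.2]
gripper_width: 85.2
grasp_force: 0.0
```

Run:
```python
from kin import *
print(rel([487,196.2,130],-100))
```

```text
(array([ 0.293, -0.43 ,  0.488]), array([ 0.   , -0.001,  0.837]))
```

Call:
{"method": "jog_arm", "body": {"plan": [[85,[0.05,-0.08,0.1],[0,0,0.15]],[85,[0.11,-0.17,0.2],[0,0,0.32]],[85,[0.18,-0.26,0.3],[0,0,0.49]],[85,[0.24,-0.35,0.4],[0,0,0.66]],[85,[0.293,-0.43,0.488],[0,0,0.837]],[85,[0.293,-0.43,0.488],[0,0,0.837]],[85,[0.293,-0.43,0.488],[0,0,0.837]]]}}

```text
clock: 20.85
position: [485.9, 196.3, 130.6]
ee_rot: [-0.644, 0.765, -0.0, 0.0]
contact_force: [-0.6, -0.9, -0.4]
gripper_width: 85.0
grasp_force: 0.0
```

Run:
```python
from kin import *
s=read_state();print(s["position"],s["joints"].round(2));print(rel([487,196.2,63],-100))
d=snap("wrist");p=pts(d);h=cv2.cvtColor(d["img"],cv2.COLOR_RGB2HSV);z=p[...,2]
red=((h[...,0]<8)|(h[...,0]>172))&(h[...,1]>150)&(abs(p[...,0]-487)<30)&(abs(p[...,1]-196)<30)&(z>86);q=p[red]
print(len(q),np.median(q,0),cv2.minAreaRect(q[:,:2].astype(np.float32)))
```

```text
[485.93621142 196.30974804 130.64355076] [ 0.69  0.31 -0.38  0.   -0.88 -0.87]
(array([-0.001, -0.01 ,  0.676]), array([-0.   , -0.   ,  0.003]))
1155 [486.00253144 194.17524495  90.64979665] ((479.9848937988281, 196.84315490722656), (29.71281623840332, 23.632902145385742), 77.46279907226562)
```

Call:
{"method": "jog_arm", "body": {"plan": [[85,[0,-0.01,0.25],[0,0,0]],[85,[0,-0.01,0.5],[0,0,0]],[85,[0,-0.01,0.68],[0,0,0]],[85,[0,-0.01,0.68],[0,0,0]],[85,[0,-0.01,0.68],[0,0,0]]]}}

```text
clock: 21.52
position: [487.5, 196.7, 63.5]
ee_rot: [-0.643, 0.766, -0.0, 0.001]
contact_force: [-0.0, 0.1, 0.9]
gripper_width: 85.1
grasp_force: 0.0
```

Call:
{"method": "jog_arm", "body": {"plan": [[0,[0,0,0],[0,0,0]],[0,[0,0,0],[0,0,0]],[0,[0,0,0],[0,0,0]],[0,[0,0,0],[0,0,0]],[0,[0,0,0],[0,0,0]],[0,[0,0,0],[0,0,0]]]}}

```text
clock: 22.28
position: [487.2, 196.4, 62.7]
ee_rot: [-0.643, 0.766, -0.0, 0.0]
contact_force: [0.0, 0.1, 3.3]
gripper_width: 10.9
grasp_force: 59.3
```

Call:
{"method": "jog_arm", "body": {"plan": [[0,[0,0,-0.15],[0,0,0]],[0,[0,0,-0.35],[0,0,0]],[0,[0,0,-0.6],[0,0,0]],[0,[0,0,-0.85],[0,0,0]],[0,[0,0,-0.85],[0,0,0]],[0,[0,0,-0.85],[0,0,0]]]}}

```text
clock: 23.02
position: [486.4, 195.9, 147.1]
ee_rot: [-0.642, 0.766, 0.0, -0.0]
contact_force: [-0.6, 0.0, -0.7]
gripper_width: 11.2
grasp_force: 58.9
```

Run:
```python
from kin import *
s=read_state();print(s["position"],s["ee_rot"].round(4))
d=snap("side","s7.png");t=snap("top","t7.png")
K,T=d["intrinsics"],np.linalg.inv(d["extrinsics"]);c=T@[487,196,120,1];print("side px",(K@(c[:3]/c[2])).round())
p=pts(d)
for yaw in [-10]:
    a=np.radians(yaw);l=(p[...,:2]-s["position"][:2]);lx=l[...,0]*np.cos(a)+l[...,1]*np.sin(a);ly=-l[...,0]*np.sin(a)+l[...,1]*np.cos(a);z=p[...,2]
m=(abs(lx)<8)&(abs(ly)<32)&(z>70)&(z<160);print(m.sum())
for v,u in np.argwhere(m)[::max(1,m.sum()//40)]:print(v,u,d["img"][v,u],lx[v,u].round(1),ly[v,u].round(1),z[v,u].round(1))
```

```text
[486.37862392 195.9362724  147.05680508] [-6.425e-01  7.663e-01  0.000e+00 -5.000e-04]
side px [295. 322.   1.]
284
311 289 [116  91  86] 6.8 9.6 157.8
314 292 [127  67  60] -1.5 14.7 159.7
316 290 [144 109  99] 1.9 16.0 154.0
316 304 [97 95 88] -4.6 -26.4 109.5
317 296 [115  78  74] -7.8 12.5 152.4
318 293 [133  68  61] -3.9 16.2 151.9
318 304 [102  99  92] -4.8 -25.8 104.5
319 297 [119  79  73] -7.9 9.1 143.1
319 304 [100  99  93] -3.5 -28.5 97.9
320 296 [127  75  69] -7.4 12.1 143.6
320 303 [99 95 89] -4.4 -22.4 102.4
321 295 [134  72  64] -6.9 15.0 144.0
321 302 [110 107 100] -5.1 -16.5 106.6
322 298 [124 119 108] -6.1 1.9 125.6
323 292 [134 125 121] -1.5 16.1 136.9
323 299 [125 121 110] -4.3 -5.8 112.9
324 293 [122 117 112] -4.3 17.8 137.6
324 300 [121 116 108] -4.1 -10.1 104.9
325 294 [119 116 107] -4.2 14.1 130.4
325 301 [102 102  93] -4.9 -12.6 99.6
326 295 [131 126 117] -5.5 12.8 126.8
327 289 [139 139 133] 0.2 24.5 134.7
327 296 [127 123 114] -4.4 6.8 116.3
328 290 [130 129 125] -2.7 26.4 135.9
328 297 [123 123 111] -5.2 4.7 111.4
329 291 [105 103  98] -3.7 24.8 131.7
329 298 [114 110 103] -4.6 -0.5 102.0
330 293 [115 113 106] -5.0 20.0 123.9
331 288 [116 113 109] 0.7 27.9 127.5
331 295 [130 124 116] -4.8 12.0 111.4
332 291 [107 103  99] -4.2 26.2 125.2
333 288 [117 115 108] 0.5 28.5 122.7
333 295 [123 121 110] -3.6 9.8 102.3
334 292 [106 103  97] -4.4 23.1 115.9
335 291 [106 105 101] -3.9 26.1 116.5
336 290 [111 112 106] -2.8 27.9 115.2
337 290 [111 109 105] -3.3 29.0 113.9
338 290 [111 111 106] -3.1 28.9 110.8
339 291 [106 105 100] -4.5 27.8 107.4
340 293 [115 111 106] -3.1 17.7 91.1
342 291 [112 111 106] -4.4 28.1 99.0
```

The -x face has a brighter, warmer interior (125,121,110) inside a grey border (103,101,95), while the +x face is uniformly dark. So the label faces -x and no flip is needed. I'll carry the holder to the slot.

Call:
{"method": "jog_arm", "body": {"plan": [[0,[0.3,0.05,-0.05],[0,0,-0.05]],[0,[0.65,0.1,-0.1],[0,0,-0.12]],[0,[0.95,0.2,-0.1],[0,0,-0.2]],[0,[0.95,0.2,-0.1],[0,0,-0.273]],[0,[0.95,0.2,-0.1],[0,0,-0.273]]]}}

```text
clock: 23.75
position: [450.4, 105.8, 156.9]
ee_rot: [0.745, -0.667, 0.0, 0.001]
contact_force: [-0.3, -0.5, -1.3]
gripper_width: 10.9
grasp_force: 58.9
```

Call:
{"method": "jog_arm", "body": {"plan": [[0,[0.3,0.05,0],[0,0,0]],[0,[0.65,0.1,0],[0,0,0]],[0,[0.9,0.1,0],[0,0,0]],[0,[0.9,0.1,0],[0,0,0]],[0,[0.9,0.1,0],[0,0,0]]]}}

```text
clock: 24.38
position: [450.9, 16.1, 157.2]
ee_rot: [0.745, -0.667, 0.0, 0.0]
contact_force: [0.3, 0.4, -0.0]
gripper_width: 10.9
grasp_force: 58.9
```

Run:
```python
from kin import *
s=read_state();print(s["position"],s["ee_rot"].round(3),s["joints"].round(2));print(rel([490.5,-35.5,127],-83.6))
d=snap("wrist","w8.png");p=pts(d);h=cv2.cvtColor(d["img"],cv2.COLOR_RGB2HSV);z=p[...,2];H,S,V=h[...,0],h[...,1],h[...,2]
# fits of bin pose in several images: rim points (z 57..64)
from scipy.optimize import least_squares
for f in("top","t5","w1","w2","w6","w8"):
    d=load(f);p=pts(d);h=cv2.cvtColor(d["img"],cv2.COLOR_RGB2HSV);z=p[...,2]
    m=(h[...,0]>16)&(h[...,0]<34)&(h[...,1]>130)&(z>54)&(z<67)&(abs(p[...,0]-560)<100)&(abs(p[...,1]+28)<100)
    q=p[m][:,:2]
    a=np.radians(6.4);l=np.c_[(q-BC)@[np.cos(a),np.sin(a)],(q-BC)@[-np.sin(a),np.cos(a)]]
    fr=l[(abs(l[:,0]+63)<8)&(abs(l[:,1])<60)];lf=l[(abs(l[:,1]-68)<8)&(abs(l[:,0])<55)];rt=l[(abs(l[:,1]+68)<8)&(abs(l[:,0])<55)]
    o=[f,len(q)]
    if len(fr)>30:k=np.polyfit(fr[:,1],fr[:,0],1);o+=["front mid(ideal -62.5)",np.median(fr[:,0]).round(1),"yaw corr",np.degrees(-k[0]).round(2),"outer",np.percentile(fr[:,0],3).round(1)]
    for n,w in(("L(67.5)",lf),("R",rt)):
        if len(w)>30:k=np.polyfit(w[:,0],w[:,1],1);o+=[n,np.median(w[:,1]).round(1),np.degrees(k[0]).round(2)]
    print(*o)
d=load("w8");cv2.imwrite("pics/w8c.png",d["img"][:,:,::-1])
```

```text
[450.92681348  16.05641448 157.22325194] [ 0.745 -0.667  0.     0.   ] [ 0.4   0.16 -0.51  0.   -0.9  -0.29]
(array([ 0.556, -0.336,  0.302]), array([ 0.   , -0.   , -0.001]))
top 882 front mid(ideal -62.5) -61.3 yaw corr -0.08 outer -63.6 L(67.5) 69.2 -0.04 R -66.5 0.06
t5 893 front mid(ideal -62.5) -61.4 yaw corr -0.04 outer -63.7 L(67.5) 69.3 -0.48 R -66.6 0.01
w1 3672 front mid(ideal -62.5) -63.7 yaw corr -0.1 outer -66.2 L(67.5) 69.0 -0.07 R -65.5 0.18
w2 3209 front mid(ideal -62.5) -63.9 yaw corr -0.12 outer -66.1 R -68.3 -0.08
w6 1387 front mid(ideal -62.5) -64.2 yaw corr -0.72 outer -66.4 L(67.5) 71.8 0.44
w8 11537 front mid(ideal -62.5) -64.4 yaw corr -0.11 outer -66.4 L(67.5) 67.9 -0.1 R -66.3 -0.11
```

Call:
{"method": "jog_arm", "body": {"plan": [[0,[0.25,-0.12,0],[0,0,0]],[0,[0.5,-0.28,0.1],[0,0,0]],[0,[0.56,-0.337,0.22],[0,0,0]],[0,[0.56,-0.337,0.272],[0,0,0]],[0,[0.56,-0.337,0.272],[0,0,0]],[0,[0.56,-0.337,0.272],[0,0,0]]]}}

```text
clock: 25.18
position: [490.4, -35.7, 130.7]
ee_rot: [0.746, -0.666, 0.0, -0.0]
contact_force: [-0.8, 0.7, -0.1]
gripper_width: 10.9
grasp_force: 58.9
```

Run:
```python
from kin import *
s=[read_state() for _ in range(1)][0];print(s["position"],rel([490.6,-35.9,122],-83.7))
d=snap("wrist","w9.png");sd=snap("side","s9.png")
c=[cv2.resize(d["img"][200:480,130:510,::-1],(800,590))];cv2.imwrite("pics/w9c.png",c[0])
```

```text
[490.38332467 -35.70546523 130.72422063] (array([ 0.002, -0.002,  0.087]), array([-0.001, -0.   ,  0.002]))
```

View pics/w9c.png

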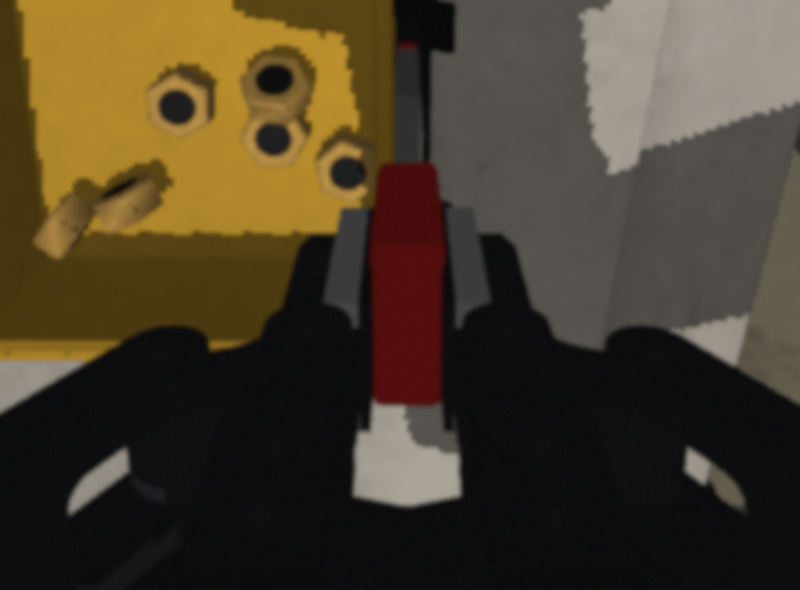

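The close view shows the grey plate (405,110) between the bin wall and the black lip (430,110), with six nuts in the bin. I'll lower slowly.

Call:
{"method": "jog_arm", "body": {"plan": [[0,[0,0,0.05],[0,0,0]],[0,[0,0,0.1],[0,0,0]],[0,[0,0,0.15],[0,0,0]],[0,[0,0,0.2],[0,0,0]],[0,[0,0,0.2],[0,0,0]]]}}

```text
clock: 25.9
position: [490.2, -36.4, 109.7]
ee_rot: [0.745, -0.667, -0.0, 0.001]
contact_force: [-1.1, 0.1, -0.7]
gripper_width: 11.1
grasp_force: 58.9
```

Call:
{"method": "jog_arm", "body": {"plan": [[0,[0,0,0.04],[0,0,0]],[0,[0,0,0.08],[0,0,0]],[0,[0,0,0.08],[0,0,0]]]}}

```text
clock: 26.28
position: [490.2, -36.4, 102.0]
ee_rot: [0.745, -0.667, -0.0, 0.0]
contact_force: [-0.1, 0.1, -0.1]
gripper_width: 11.2
grasp_force: 58.9
```

Run:
```python
from kin import *
for _ in range(3):
    s=read_state();print(s["position"].round(1),s["contact_force"].round(1),s["wrist_torque"].round(2));get_image("side")
```

```text
[490.2 -36.4 102. ] [-0.1  0.1 -0.1] [-0.05  0.04  0.01]
[490.4 -36.3 102.2] [ 0.3  0.6 -0.6] [0.02 0.03 0.02]
[490.5 -36.3 102.3] [0.2 0.7 0. ] [-0.02  0.04 -0.02]
```

Call:
{"method": "jog_arm", "body": {"plan": [[0,[0,0,0.04],[0,0,0]],[0,[0,0,0.08],[0,0,0]],[0,[0,0,0.12],[0,0,0]],[0,[0,0,0.15],[0,0,0]],[0,[0,0,0.15],[0,0,0]]]}}

```text
clock: 27.05
position: [490.3, -36.4, 87.0]
ee_rot: [0.745, -0.667, 0.0, 0.0]
contact_force: [-0.5, 0.1, -0.2]
gripper_width: 10.7
grasp_force: 58.9
```

Call:
{"method": "jog_arm", "body": {"plan": [[0,[0,0,0.03],[0,0,0]],[0,[0,0,0.06],[0,0,0]],[0,[0,0,0.06],[0,0,0]]]}}

```text
clock: 27.42
position: [490.7, -36.3, 81.6]
ee_rot: [0.745, -0.667, 0.0, -0.0]
contact_force: [0.3, -0.0, 3.3]
gripper_width: 11.1
grasp_force: 59.4
```

Call:
{"method": "jog_arm", "body": {"plan": [[0,[0,0,0.03],[0,0,0]],[0,[0,0,0.06],[0,0,0]],[0,[0,0,0.06],[0,0,0]],[0,[0,0,0.06],[0,0,0]]]}}

```text
clock: 27.92
position: [490.7, -36.3, 75.9]
ee_rot: [0.745, -0.667, 0.001, -0.0]
contact_force: [-1.9, 0.7, 7.5]
gripper_width: 11.0
grasp_force: 60.0
```

Call:
{"method": "jog_arm", "body": {"plan": [[0,[0,0,0.01],[0,0,0]],[0,[0,0,0.015],[0,0,0]],[0,[0,0,0.015],[0,0,0]],[0,[0,0,0.015],[0,0,0]]]}}

```text
clock: 28.42
position: [490.8, -36.3, 74.7]
ee_rot: [0.745, -0.667, 0.001, -0.0]
contact_force: [-1.9, 1.2, 9.2]
gripper_width: 11.2
grasp_force: 60.4
```

Call:
{"method": "jog_arm", "body": {"plan": [[0,[0,0,0.01],[0,0,0]],[0,[0,0,0.01],[0,0,0]],[0,[0,0,0.01],[0,0,0]]]}}

```text
clock: 28.8
position: [490.9, -36.3, 74.6]
ee_rot: [0.746, -0.666, 0.001, -0.0]
contact_force: [-3.6, 1.4, 14.9]
gripper_width: 11.2
grasp_force: 61.2
```

Call:
{"method": "jog_arm", "body": {"plan": [[0,[0,0,0.01],[0,0,0]],[0,[0,0,0.01],[0,0,0]],[0,[0,0,0.01],[0,0,0]]]}}

```text
clock: 29.18
position: [491.0, -36.3, 74.5]
ee_rot: [0.746, -0.666, 0.001, -0.0]
contact_force: [-6.7, 1.3, 20.8]
gripper_width: 10.8
grasp_force: 62.1
```

The force jumps sharply at TCP z ≈ 74.6, which is the expected home height, so the holder is on the stops. One numeric check, then I hand in.

Run:
```python
from kin import *
d=snap("top");p=pts(d);h=cv2.cvtColor(d["img"],cv2.COLOR_RGB2HSV);z=p[...,2]
m=(d["img"].max(2)<60)&(z>75)&(z<100)&(abs(p[...,0]-470)<40)&(abs(p[...,1]+270)<40);print("handle",m.sum(),np.median(p[m],0) if m.any() else "")
b=(h[...,0]>105)&(h[...,0]<125)&(h[...,1]>150)&(p[...,1]<-150)&(p[...,1]>-330)&(z<60)&(z>-20)&(p[...,0]>380)
print("scoop",cv2.minAreaRect(p[b][:,:2].astype(np.float32)),np.percentile(p[b][:,2],[5,50,95]))
s=read_state();print(s["clock"],s["position"],s["contact_force"],s["gripper_width"],s["grasp_force"])
print(job_done())
```

```text
handle 105 [ 472.00513506 -268.61018654   85.89086421]
scoop ((472.28009033203125, -233.5105438232422), (112.99235534667969, 69.04308319091797), 89.70419311523438) [ 1.60580341  5.54655868 40.84427888]
29.225 [491.03857631 -36.31860511  74.4838613 ] [-6.0178635   2.3254965  20.96277075] 11.283874006301644 62.08237409591675
the job is handed in; nothing more can be done
None
```

I handed the job in at 29 s: all six nuts are in the bin, the scoop is upright on the bench and released, and the arm is gripping the holder and pressing it onto the stops at about 21 N, with the label facing outward as judged from image colours.

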